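# Fetch the rear gear from the storage rod for a runout check

### The arm

A 7-joint arm with a two-finger parallel gripper is mounted at the origin on the work surface; the furniture and walls round the work are solid. World frame = base frame: x ahead of the robot, y to its left, z up, the work surface at z = 0. Lengths are in m, angles in rad, forces in N, time in s.
With the tool pointing down it reaches from about 0.4 to 0.85 m from the base axis. Payload 10.4 kg.
Tool frame: the origin (TCP) lies between the finger pads; the fingertips stand tip_extent ahead of it and the grasp point (between the pads) lies 2 mm behind it (tip_extent is the distance from the TCP to the fingertips, in m); z points along the fingers, y is the direction in which the jaws open and shut (so a half turn about z gives the same grasp; the last joint's range is limited). The gripper opens to 87 mm and grips with 3 to 60 N. Pads are 19 mm wide; open, the fingers measure 117 mm over their backs; the gripper's body (75 mm by 190 mm) begins 51 mm behind the grasp point.
Start: joints at [-1.295, 0.332, -0.065, 1.46, 0.022, 1.35, -0.088], TCP at [0.184, 0.597, 0.24] pointing down, gripper open.
Joint ranges: [-2.6, 2.6], [-0.5, 2.12], [-1.47, 1.34], [0.16, 2.42], [-1.27, 4.41], [0.06, 2.06], [-2.6, 2.6]. Speed limits (rad/s): [2.22, 2.22, 2.79, 2.79, 3.14, 3.14, 3.14].

### API

Orientations are given as a unit quaternion [x, y, z, w].
In Python, from bench import read_state, camera, camera_params, close_job, tip_extent gives the robot as it stands. The module is installed in compiled form; this text tells all that it offers.
- The arm moves only by the tool send_rows, never from a script. Its argument "steps" is a list of rows, each a list of 7 numbers: the turn, a rotation vector about the tool's x, y, z in degrees, then the shift along the tool's x, y, z in m, then the gripper's target within -1 to 1 (shut at 1, half-way at 0, fully open at -1). In form: [[ax, ay, az, x, y, z, jaw], ...]. A call has exactly 10 rows; each row shifts and turns the pose as measured when the row begins, along the tool's axes as they then stand; what a row does not reach is not made up. A row lasts 1/10 s, in which the tool goes at most 50 mm and 8.59 degrees, less where a joint would pass 70% of its speed; a pose out of reach is approached as far as the arm can. A call with a gripper value outside its range is refused whole. The fingers move at their own pace and stop on an object; "force" is the grip in N (left out, the last holds). Time passes only in rows, so rows that do not move let the fingers close, or fill a call up. It gives the time, the measured TCP pose, the force and the opening at its end, in the units of the state.
- read_state(): the state, without advancing time (a new reading comes with each control period).
- camera(name): name is "scene" or "top" or "wrist"; returns (picture, depth): 480x640x3 uint8, blue, green, red; 480x640 float32, m along the optical axis (not along the pixel's ray), 0 where there is no reading.
- camera_params(name): a dict with "camera_matrix" (3x3 intrinsics, pixels), "world_from_camera" (4x4, takes a point from camera to world coordinates). Camera axes: x right, y down, z forward; pixel columns grow to the right and rows downward; lengths in m; the calibration is good to about 2 mm. A picture is of the moment at which its call begins: read the wrist's pose just before it. camera_params takes no time and is no camera call; for the wrist camera it gives the pose at the moment of the call.
- close_job(): hands the job in, once; it reports no verdict.
The state is a dict: "time": time; "joint_positions": joint angles; "joint_vel": joint speeds; "joint_torque": joint torques, N m; "ee_pos": TCP position; "eef_rot": TCP orientation; "ft_force": force on the tool from outside, world axes, zero at the start; "torque": the same for the moment, N m; "width": finger opening in m.
Only numpy, scipy, OpenCV 4.12 (cv2) and the standard library are available. Lean on these libraries where they do the work, as an engineer would, in place of code of your own. Each camera call takes 0.05 s, during which the arm holds its last target.

### The job

The gear that hangs rearmost on the three-gear storage rod, next to the post, is due for its runout check. Move the two gears in front of it over to the empty rod of the side stand, stand the rear gear upright on the two rollers of the dial stand between its guide plates, and then hang the other two back on the storage rod, each at the place where it was. Do not let a gear fall on the bench.

Things in the scene. Friction and masses are not known exactly. Their poses are not given: they have to be found in the camera images.
- solid_gear_center (a point): small spur gear, a plain solid steel disc with teeth, 84 mm outside diameter, 14 mm thick, 0.3 kg; starts as one of the two front gears on the storage rod. Point: centre of the 32 mm bore, half-way through; x is the gear's axis. On a rod its centre hangs 84 mm above the bench.
- spoked_gear_center (a point): large steel spur gear with five spokes, 116 mm outside diameter, 14 mm thick, 0.4 kg; rim 18 mm wide radially, open gaps inside it; starts as the other front gear on the storage rod. Point: centre of the 32 mm bore, half-way through; x is the gear's axis. On a rod its centre hangs 84 mm above the bench.
- web_gear_center (a point): middle-sized steel spur gear with a recessed web, 100 mm outside diameter, 14 mm thick at the rim, 0.4 kg; starts as the rearmost gear on the storage rod, next to the post. Point: centre of the 32 mm bore, half-way through; x is the gear's axis. On a rod its centre hangs 84 mm above the bench. On the rollers it is 87 mm above the bench.
- storage_stand: storage stand with the three gears, grey: horizontal 10 mm rod, axis 95 mm above the bench, on a post 110 mm high, 50 mm wide; base 90 mm wide. Origin on the bench under the rod, z up; the rod points to -x, to its free end with a 16 mm ball. Post face at x = +80 mm, ball's end at -100 mm. Gears hang at x = -45, 0, +45 mm between dark marking rings and come off only over the free end.
- side_stand: side stand, grey, like the storage stand but shorter, empty at the start: horizontal 10 mm rod, axis 95 mm above the bench, on a post 110 mm high, 50 mm wide; base 90 mm wide. Origin on the bench under the rod, z up; the rod points to -x, to its free end with a 16 mm ball. Post face at x = +60 mm, ball's end at -74 mm; marked places at x = +22.5 and -22.5 mm.
- roller_stand: dial stand: dark base, two 20 mm rollers along its x (axes at y = -28 and +28, z = 34 mm) between two aluminium guide plates 28 mm apart, flared at the top, 65 mm high. Drawn-back dial up to 87 mm high at x = -38 to -86 mm. Origin on the bench below the middle of the rollers, z up; a gear on the rollers has its axis along x.

How it is judged:
By the outcome, as a careful person would: the job done as asked, in the order asked, and still so for the second after the job is handed in, with the robot touching nothing.
It also fails if it takes over 136 s, if anything falls off the work surface, if the arm or the gripper's body presses on something with over 40 N, if the wrist force passes 120 N, or if a joint passes its speed limit or range.

## Working session

There is one attempt and no reset: what is moved stays moved. The work goes in short steps, Python scripts to look and compute and a tool call to move; the robot and the scene stay as the last step left them, time stands still between calls to the robot, and variables do not carry over. Pictures are saved under pics/ and viewed, and the job is handed in when it is done.

Besides the shell and the picture viewer there is one more tool, called after "Emit:" by a JSON object that holds its "api" and its "payload", one argument or row to a line. send_rows: Moves the arm, as the interface text tells. Its arguments: {"type":"object","properties":{"steps":{"type":"array"},"force":{"type":"number"}},"required":["steps"]}

```bash
mkdir -p pics; ls; python3 - <<'E'
from bench import *
import cv2,numpy as np
np.set_printoptions(precision=4,suppress=True)
s=read_state()
for k,v in s.items(): print(k,v)
print(tip_extent)
for n in ["scene","top","wrist"]:
    p=camera_params(n);print(n,np.array(p["camera_matrix"]).tolist(),np.array(p["world_from_camera"]))
    im,d=camera(n);cv2.imwrite(f"pics/{n}0.png",im);np.save(f"pics/{n}0.npy",d)
E
```

```text
pics
time 0.0
joint_positions [-1.2946  0.3328 -0.0647  1.461   0.0216  1.3499 -0.0885]
joint_vel [-0.0007 -0.0005  0.0014  0.0004  0.0008  0.0004 -0.0002]
joint_torque [  0.0005 -62.3271   0.025  -38.9883  -0.0614   0.04     0.0001]
ee_pos [0.1839 0.5969 0.2388]
eef_rot [ 0.1488  0.9889 -0.0007 -0.0001]
ft_force [0.2265 0.1984 0.595 ]
torque [-0.0179  0.0084 -0.0707]
width 0.08705593806372064
0.017
scene [[484.8627772332134, 0.0, 324.3838346712553], [0.0, 484.8627772332134, 238.67543480563398], [0.0, 0.0, 1.0]] [[ 0.8842 -0.2598  0.3883  0.1102]
 [-0.4668 -0.4589  0.7559 -0.6381]
 [-0.0182 -0.8496 -0.5271  0.5997]
 [ 0.      0.      0.      1.    ]]
top [[475.1222145004748, 0.0, 321.82656168678545], [0.0, 475.1222145004748, 246.453696931717], [0.0, 0.0, 1.0]] [[ 0.0216 -0.9988  0.0442  0.4464]
 [-0.9993 -0.0229 -0.0291  0.0798]
 [ 0.0301 -0.0435 -0.9986  0.9175]
 [ 0.      0.      0.      1.    ]]
wrist [[343.0906222435682, 0.0, 321.1552117722868], [0.0, 343.0906222435682, 233.92248439335268], [0.0, 0.0, 1.0]] [[ 0.2944  0.9144  0.2777  0.1084]
 [ 0.9557 -0.2814 -0.0868  0.6213]
 [-0.0012  0.2909 -0.9568  0.3845]
 [ 0.      0.      0.      1.    ]]
```

View pics/scene0.png

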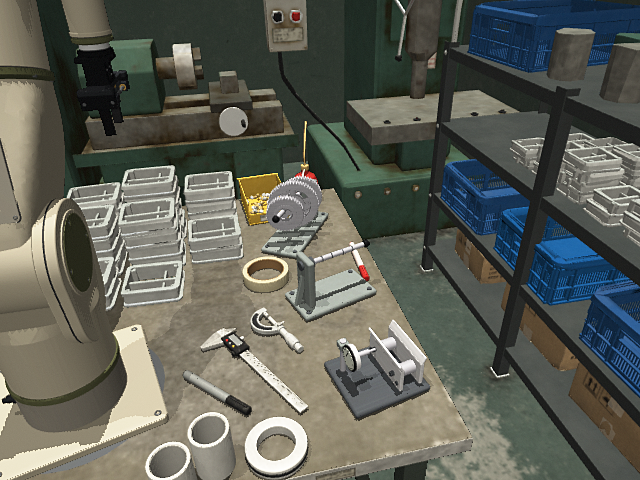

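View pics/top0.png

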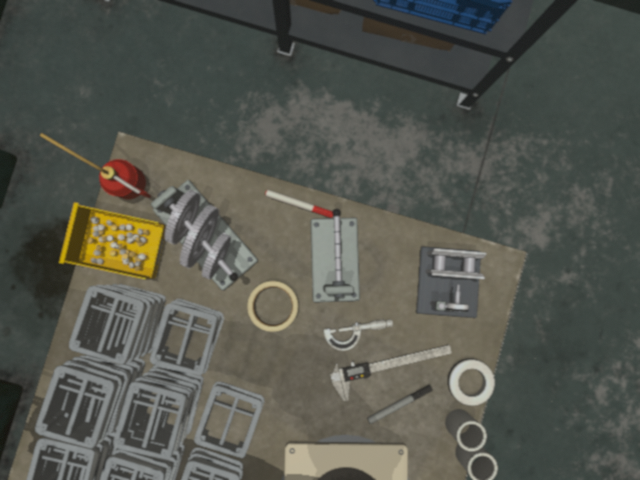

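View pics/wrist0.png

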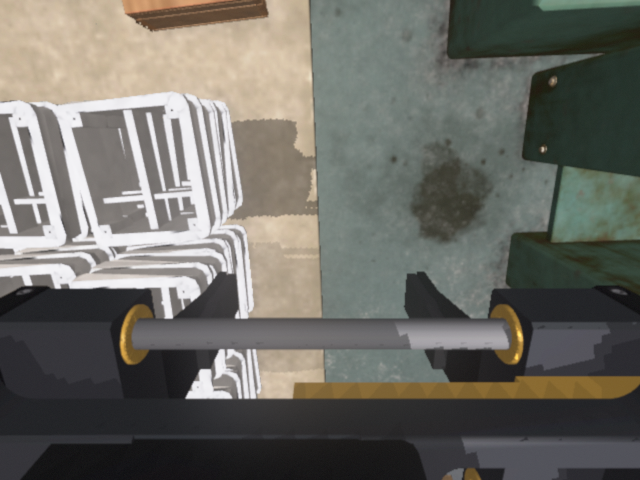

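```bash
cat > h.py <<'E'
import numpy as np,cv2
from bench import *
from scipy.spatial.transform import Rotation as R
np.set_printoptions(precision=4,suppress=True)
def pts(d,p):
    K=np.array(p["camera_matrix"]);T=np.array(p["world_from_camera"])
    v,u=np.mgrid[0:480,0:640]
    c=np.stack([(u-K[0,2])*d/K[0,0],(v-K[1,2])*d/K[1,1],d],-1)
    w=c@T[:3,:3].T+T[:3,3]; w[d<=0]=np.nan
    return w
def crop(im,x0,y0,x1,y1,name,s=4):
    cv2.imwrite(name,cv2.resize(im[y0:y1,x0:x1],None,fx=s,fy=s,interpolation=cv2.INTER_CUBIC))
E
python3 - <<'E'
from h import *
t=cv2.imread('pics/top0.png');s=cv2.imread('pics/scene0.png')
crop(t,20,120,220,290,'pics/t_a.png');crop(t,250,170,400,310,'pics/t_b.png');crop(t,400,230,500,330,'pics/t_c.png',6)
crop(s,230,110,430,330,'pics/s_a.png',3);crop(s,320,310,440,430,'pics/s_b.png',4)
d=np.load('pics/top0.npy');W=pts(d,camera_params('top'))
for u,v in [(235,277),(165,205),(190,200),(120,180),(45,135),(337,212),(338,290),(322,210),(290,200),(450,255),(458,290),(400,350)]: print(u,v,W[v,u])
E
```

```text
235 277 [0.427  0.2031 0.1015]
165 205 [0.5472 0.3255 0.1023]
190 200 [0.5553 0.2806 0.1135]
120 180 [0.5894 0.406  0.0949]
45 135 [0.6394 0.4853 0.1874]
337 212 [0.5426 0.0312 0.1018]
338 290 [0.4088 0.0273 0.11  ]
322 210 [0.5564 0.0546 0.0115]
290 200 [0.5739 0.1162 0.0129]
450 255 [ 0.4743 -0.1806  0.0542]
458 290 [ 0.4111 -0.1923  0.0659]
400 350 [ 0.2916 -0.101   0.0039]
```

View pics/t_a.png

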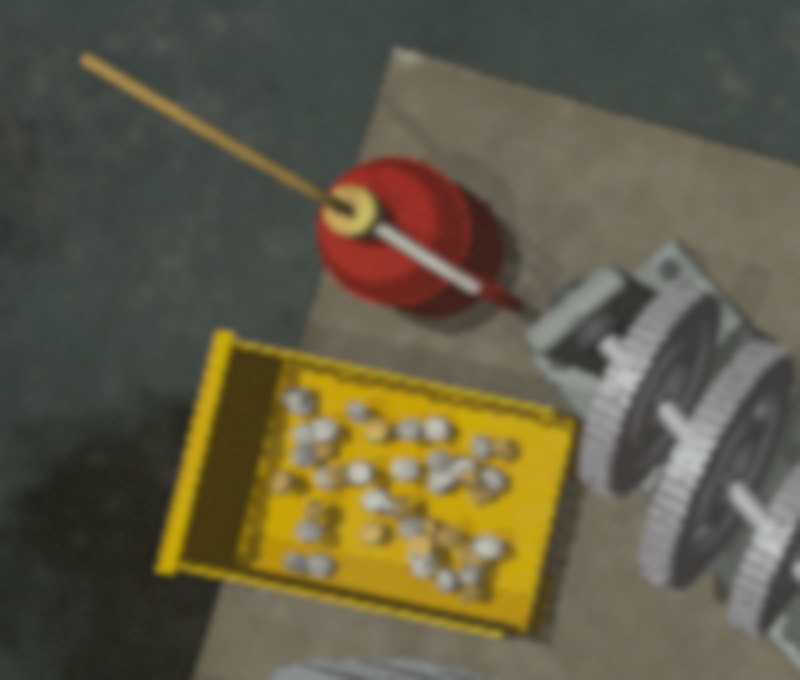

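View pics/t_b.png

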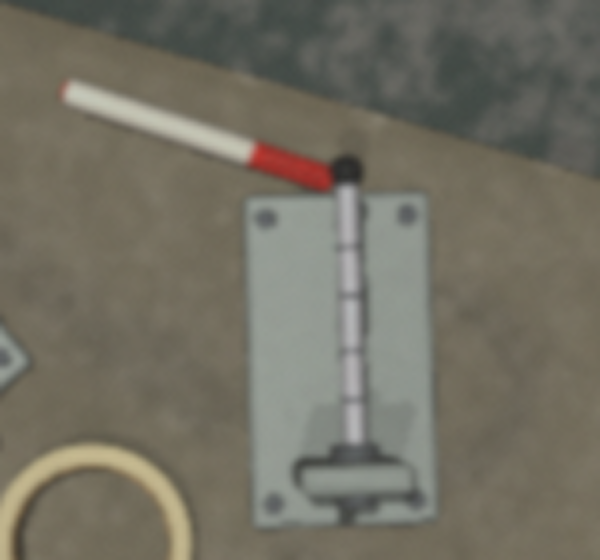

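View pics/t_c.png

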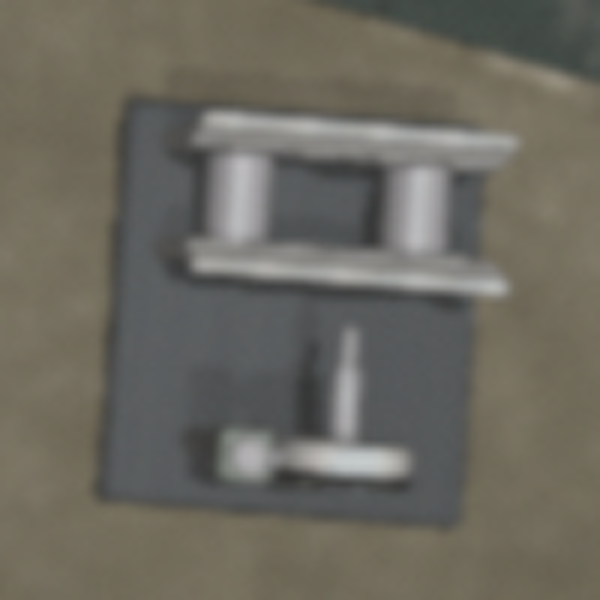

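View pics/s_a.png

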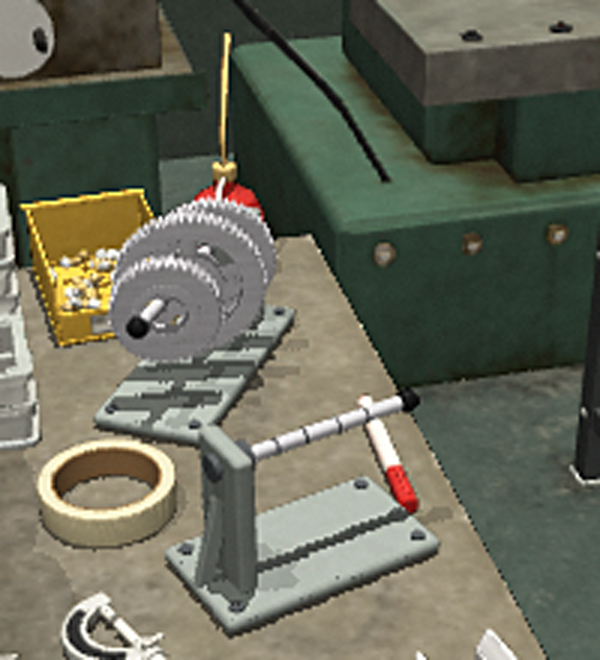

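View pics/s_b.png

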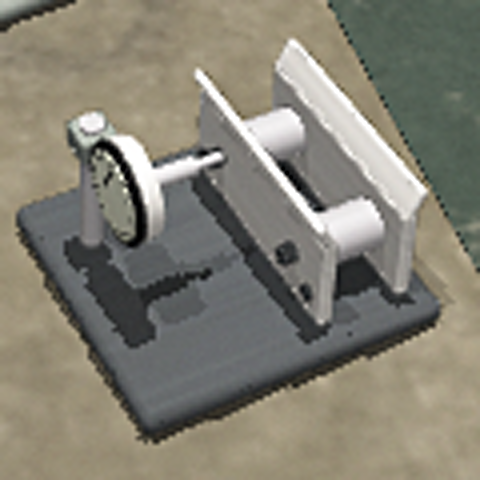

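```bash
python3 - <<'E'
from h import *
d=np.load('pics/top0.npy');W=pts(d,camera_params('top'));im=cv2.imread('pics/top0.png')
d2=np.load('pics/scene0.npy');W2=pts(d2,camera_params('scene'))
def sel(W,lo,hi):
    m=np.isfinite(W[...,0]); 
    for k in range(3): m&=(W[...,k]>lo[k])&(W[...,k]<hi[k])
    return W[m]
for nm,w in(('top',W),('scene',W2)):
  print(nm,'bench z',np.median(sel(w,(.25,.0,-.02),(.35,.1,.02))[:,2]))
  # side rod: z .09-.108, x .43-.55,y 0-.06
  p=sel(w,(.425,.0,.088),(.56,.06,.108)); a=np.polyfit(p[:,0],p[:,1],1)
  for i in range(2):
    r=p[:,1]-np.polyval(a,p[:,0]);p=p[abs(r)<.012];a=np.polyfit(p[:,0],p[:,1],1)
  print('side rod n',len(p),'slope',a,np.degrees(np.arctan(a[0])),'y@.48',np.polyval(a,.48),'xmax',p[:,0].max(),'zmax',np.percentile(p[:,2],95))
  p=sel(w,(.35,-.02,.103),(.45,.08,.118)); print('side post top',len(p),p.min(0),p.max(0),np.median(p,0))
  # side base rect
  # storage: heights
  p=sel(w,(.38,.15,.09),(.62,.37,.16));print('storage n',len(p),p.min(0),p.max(0))
  p=sel(w,(.38,.36,.02),(.72,.55,.3));print('can zmax',p[:,2].max(),p[p[:,2].argmax()]);
  q=p[(np.hypot(p[:,0]-.55,p[:,1]-.32)<.12)];print(' near post max', q[q[:,2].argmax()] if len(q) else None)
  p=sel(w,(.44,-.26,.058),(.52,-.1,.07));print('plates',len(p),p.min(0),p.max(0))
E
```

```text
top bench z -0.000820584774324562
side rod n 429 slope [0.0477 0.007 ] 2.7290475782858454 y@.48 0.02989001317860166 xmax 0.5484687734219258 zmax 0.10161001176660579
side post top 264 [0.3983 0.0013 0.1031] [0.4358 0.051  0.1127] [0.4105 0.0256 0.1082]
storage n 2937 [0.3809 0.2005 0.09  ] [0.5797 0.3697 0.143 ]
can zmax 0.19311353989861746 [0.6393 0.4866 0.1931]
 near post max [0.6029 0.4269 0.1267]
plates 251 [ 0.44   -0.2425  0.058 ] [ 0.4847 -0.1445  0.0671]
scene bench z 0.0005678978994423933
side rod n 316 slope [0.045  0.0043] 2.575119112173299 y@.48 0.025892660971420737 xmax 0.5490134255132851 zmax 0.10142918455582078
side post top 175 [ 0.3977 -0.0014  0.1033] [0.4249 0.0511 0.1118] [0.4083 0.0213 0.1086]
storage n 1529 [0.3804 0.197  0.0901] [0.5789 0.37   0.1432]
can zmax 0.19213192886225605 [0.6398 0.4899 0.1921]
 near post max [0.6037 0.4269 0.1294]
plates 313 [ 0.44   -0.2442  0.058 ] [ 0.4863 -0.1463  0.0677]
```

```bash
python3 - <<'E'
from h import *
P=camera_params('top');K=np.array(P["camera_matrix"]);T=np.array(P["world_from_camera"])
d=np.load('pics/top0.npy');W=pts(d,P);im=cv2.imread('pics/top0.png');g=cv2.cvtColor(im,cv2.COLOR_BGR2GRAY)
def proj(p):
    c=(np.array(p)-T[:3,3])@T[:3,:3]; return c[0]/c[2]*K[0,0]+K[0,2],c[1]/c[2]*K[1,1]+K[1,2]
# side rod profile
for x in np.arange(.40,.56,.003):
    y=.0477*x+.007; u,v=proj((x,y,.1)); print('%.3f:%d'%(x,cv2.getRectSubPix(g,(3,1),(u,v)).mean()),end=' ')
print()
m=np.isfinite(W[...,0])&(W[...,0]>.38)&(W[...,0]<.62)&(W[...,1]>.15)&(W[...,1]<.36)&(W[...,2]>.112)&(W[...,2]<.15)
p=W[m]
# axis direction angle search by sharpness of projection histogram (PCA alternative)
best=[]
for a in np.arange(30,65,.5):
    c,s=np.cos(np.radians(a)),np.sin(np.radians(a)); q=p[:,0]*c+p[:,1]*s
    h=np.histogram(q,np.arange(.4,.8,.002))[0]; best.append(((h.astype(float)**2).sum(),a))
print(sorted(best)[-4:])
a=sorted(best)[-1][1];c,s=np.cos(np.radians(a)),np.sin(np.radians(a))
q=p[:,0]*c+p[:,1]*s; t=-p[:,0]*s+p[:,1]*c
h,e=np.histogram(q,np.arange(.4,.72,.004));print([(round(x,3),n) for x,n in zip(e,h) if n])
# dark ball
m=(g<55)&np.isfinite(W[...,0])&(W[...,2]>.085)&(W[...,2]<.115)&(W[...,0]>.39)&(W[...,0]<.56)&(W[...,1]<.24)&(W[...,1]>0)
n,l,st,ce=cv2.connectedComponentsWithStats(m.astype(np.uint8))
for i in range(1,n):
    if st[i,4]>15: print(st[i],np.median(W[l==i],0))
# storage white rod
m=(g>170)&np.isfinite(W[...,0])&(W[...,2]>.085)&(W[...,2]<.106)&(W[...,0]>.39)&(W[...,0]<.58)&(W[...,1]<.36)&(W[...,1]>.18)
r=W[m];print(len(r)); l=cv2.fitLine(r[:,:2].astype(np.float32),cv2.DIST_HUBER,0,.01,.01).ravel();print(l,np.degrees(np.arctan2(l[1],l[0])))
E
```

```text
0.400:89 0.403:108 0.406:135 0.409:147 0.412:143 0.415:110 0.418:89 0.421:92 0.424:114 0.427:162 0.430:169 0.433:170 0.436:169 0.439:167 0.442:143 0.445:145 0.448:167 0.451:167 0.454:167 0.457:166 0.460:166 0.463:148 0.466:149 0.469:167 0.472:168 0.475:169 0.478:169 0.481:170 0.484:169 0.487:142 0.490:147 0.493:169 0.496:168 0.499:168 0.502:169 0.505:167 0.508:145 0.511:150 0.514:166 0.517:167 0.520:166 0.523:167 0.526:168 0.529:168 0.532:168 0.535:139 0.538:70 0.541:49 0.544:48 0.547:52 0.550:84 0.553:97 0.556:97 0.559:100 
[(np.float64(84032.0), np.float64(63.0)), (np.float64(85860.0), np.float64(63.5)), (np.float64(89960.0), np.float64(64.0)), (np.float64(91154.0), np.float64(64.5))]
[(np.float64(0.404), np.int64(2)), (np.float64(0.408), np.int64(95)), (np.float64(0.412), np.int64(84)), (np.float64(0.416), np.int64(82)), (np.float64(0.42), np.int64(48)), (np.float64(0.448), np.int64(187)), (np.float64(0.452), np.int64(142)), (np.float64(0.456), np.int64(145)), (np.float64(0.46), np.int64(125)), (np.float64(0.464), np.int64(9)), (np.float64(0.48), np.int64(6)), (np.float64(0.484), np.int64(9)), (np.float64(0.488), np.int64(64)), (np.float64(0.492), np.int64(147)), (np.float64(0.496), np.int64(120)), (np.float64(0.5), np.int64(110)), (np.float64(0.504), np.int64(39)), (np.float64(0.532), np.int64(1)), (np.float64(0.536), np.int64(1))]
[333 210   7   5  31] [0.5426 0.0329 0.101 ]
[231 273   7   8  34] [0.4269 0.2051 0.1002]
50
[0.7396 0.673  0.4732 0.2484] 42.302
```

```bash
python3 - <<'E'
from h import *
for nm in('top','scene'):
  P=camera_params(nm);d=np.load(f'pics/{nm}0.npy');W=pts(d,P);g=cv2.cvtColor(cv2.imread(f'pics/{nm}0.png'),cv2.COLOR_BGR2GRAY)
  m=np.isfinite(W[...,0])&(W[...,0]>.38)&(W[...,0]<.62)&(W[...,1]>.15)&(W[...,1]<.36)&(W[...,2]>.106)&(W[...,2]<.15)
  c,s=np.cos(np.radians(64.5)),np.sin(np.radians(64.5)); Q=W[...,0]*c+W[...,1]*s
  for lo,hi in((.40,.434),(.434,.475),(.475,.52)):
    mm=m&(Q>lo)&(Q<hi);p=W[mm]
    if len(p)<20: continue
    ctr=p.mean(0); l=cv2.fitLine(p[:,:2].astype(np.float32),cv2.DIST_HUBER,0,.01,.01).ravel()
    n=np.array([l[1],-l[0]]); n*=np.sign(n[0]); 
    e=(p[:,:2]-l[2:])@n; t=(p[:,:2]-l[2:])@l[:2]
    print(nm,len(p),'normal ang',np.degrees(np.arctan2(n[1],n[0])),'mean',ctr,'thick',np.percentile(e,[2,98]),'len',np.percentile(t,[1,99]),'zmax',np.percentile(p[:,2],99))
    hi=p[p[:,2]>np.percentile(p[:,2],99)-.006]; print('   top pts',hi.mean(0),len(hi))
E
python3 - <<'E'
import sys;sys.path.insert(0,'.')
from h import *
P=camera_params('top');W=pts(np.load('pics/top0.npy'),P);im=cv2.imread('pics/top0.png')
crop(im,145,170,265,295,'pics/t_d.png',6)
E
```

```text
top 386 normal ang 66.90095 mean [0.4628 0.2384 0.1176] thick [-0.0062  0.0075] len [-0.0258  0.0416] zmax 0.12619373594121575
   top pts [0.4634 0.2389 0.1226] 157
top 685 normal ang 66.25092 mean [0.4958 0.2679 0.1281] thick [-0.0055  0.0081] len [-0.0514  0.0508] zmax 0.1418853937519784
   top pts [0.496  0.2694 0.1386] 202
top 568 normal ang 67.68114 mean [0.5234 0.3007 0.1228] thick [-0.0061  0.0081] len [-0.1515  0.048 ] zmax 0.13405036155535668
   top pts [0.5292 0.2994 0.1307] 194
scene 271 normal ang 66.78563 mean [0.4623 0.2349 0.1159] thick [-0.0046  0.0124] len [-0.0271  0.0402] zmax 0.12650788625935766
   top pts [0.4632 0.2372 0.1234] 76
scene 495 normal ang 66.42031 mean [0.4954 0.2651 0.1248] thick [-0.005   0.0121] len [-0.056   0.0432] zmax 0.14241958361893256
   top pts [0.4949 0.2675 0.1396] 75
scene 193 normal ang 67.1877 mean [0.5312 0.295  0.1231] thick [-0.0057  0.013 ] len [-0.1286  0.0722] zmax 0.134535673478832
   top pts [0.53   0.2977 0.1312] 64
```

View pics/t_d.png

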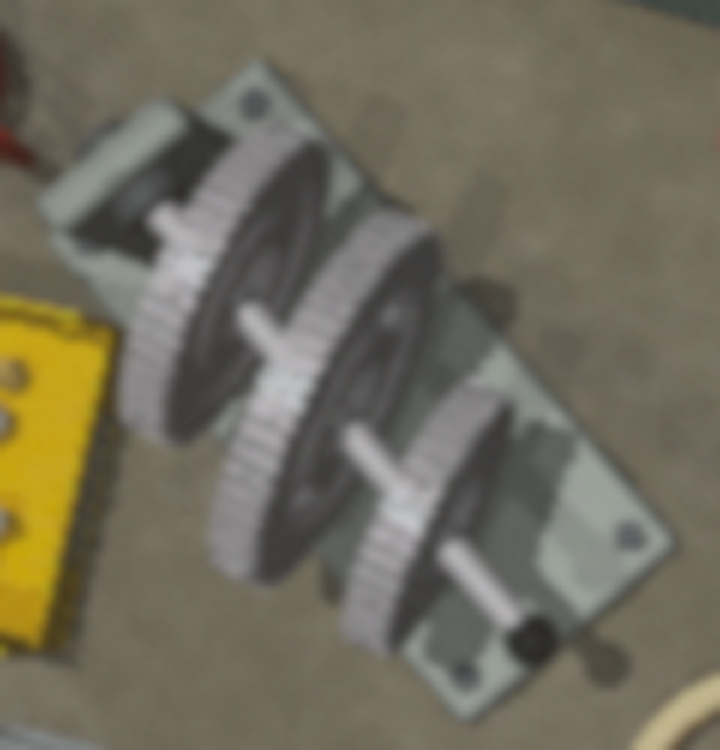

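```bash
python3 - <<'E'
from h import *
for nm in('top','scene'):
  P=camera_params(nm);W=pts(np.load(f'pics/{nm}0.npy'),P)
  def sel(lo,hi):
    m=np.isfinite(W[...,0])
    for k in range(3): m&=(W[...,k]>lo[k])&(W[...,k]<hi[k])
    return W[m]
  p=sel((.2,.25,.02),(.42,.62,.3));print(nm,'bins',np.percentile(p[:,2],99.5))
  p=sel((.40,-.27,.060),(.53,-.1,.075)); 
  p=p[p[:,0]>.435]
  l=cv2.fitLine(p[:,:2].astype(np.float32),cv2.DIST_L2,0,.01,.01).ravel(); l*=np.sign(l[1]); l[2:]*=np.sign(l[3]*-1)
  a=np.polyfit(p[:,1],p[:,0],1)
  for it in range(6):
    r=p[:,0]-np.polyval([a[0],0],p[:,1]); mid=(np.percentile(r,3)+np.percentile(r,97))/2
    A=p[r>mid];B=p[r<=mid]
    fa=np.polyfit(A[:,1],A[:,0],1);fb=np.polyfit(B[:,1],B[:,0],1);a=(fa+fb)/2
  print(' plates slopes',fa[0],fb[0],'x at y=-.19',np.polyval(fa,-.19),np.polyval(fb,-.19),len(A),len(B))
  for q in(A,B):print('  y range',q[:,1].min(),q[:,1].max(),'zmax',q[:,2].max())
  p=sel((.445,-.27,.032),(.50,-.1,.047));c=np.polyval(a,p[:,1]);p=p[abs(p[:,0]-c)<.012]
  print(' roller h',[(round(e,3),int(n)) for e,n in zip(np.arange(-.26,-.12,.005),np.histogram(p[:,1],np.arange(-.26,-.115,.005))[0])],'zmax',p[:,2].max() if len(p) else 0)
  for lo,hi in((-.25,-.19),(-.19,-.12)):
    q=p[(p[:,1]>lo)&(p[:,1]<hi)]; 
    if len(q): print('   roller',q.mean(0),q[q[:,2]>q[:,2].max()-.003].mean(0))
E
```

```text
top bins 0.152309591866767
 plates slopes 0.056967462424230265 0.04339746986774005 x at y=-.19 0.48045209787422816 0.4383611563317889 163 144
  y range -0.24247665045767947 -0.14668301326982863 zmax 0.06707248809633759
  y range -0.23969043873474372 -0.14544947654927917 zmax 0.06806292381602663
 roller h [(np.float64(-0.26), 0), (np.float64(-0.255), 0), (np.float64(-0.25), 0), (np.float64(-0.245), 0), (np.float64(-0.24), 0), (np.float64(-0.235), 2), (np.float64(-0.23), 26), (np.float64(-0.225), 32), (np.float64(-0.22), 38), (np.float64(-0.215), 42), (np.float64(-0.21), 0), (np.float64(-0.205), 0), (np.float64(-0.2), 0), (np.float64(-0.195), 0), (np.float64(-0.19), 0), (np.float64(-0.185), 0), (np.float64(-0.18), 0), (np.float64(-0.175), 23), (np.float64(-0.17), 33), (np.float64(-0.165), 38), (np.float64(-0.16), 45), (np.float64(-0.155), 1), (np.float64(-0.15), 0), (np.float64(-0.145), 0), (np.float64(-0.14), 0), (np.float64(-0.135), 0), (np.float64(-0.13), 0), (np.float64(-0.125), 0), (np.float64(-0.12), 0)] zmax 0.04616087807273461
   roller [ 0.4581 -0.2192  0.0408] [ 0.4586 -0.220
[... 544 characters left out ...]
, 49), (np.float64(-0.225), 30), (np.float64(-0.22), 19), (np.float64(-0.215), 0), (np.float64(-0.21), 0), (np.float64(-0.205), 0), (np.float64(-0.2), 0), (np.float64(-0.195), 0), (np.float64(-0.19), 0), (np.float64(-0.185), 0), (np.float64(-0.18), 25), (np.float64(-0.175), 46), (np.float64(-0.17), 33), (np.float64(-0.165), 13), (np.float64(-0.16), 1), (np.float64(-0.155), 0), (np.float64(-0.15), 0), (np.float64(-0.145), 0), (np.float64(-0.14), 0), (np.float64(-0.135), 0), (np.float64(-0.13), 0), (np.float64(-0.125), 0), (np.float64(-0.12), 0)] zmax 0.046493630864516855
   roller [ 0.4595 -0.2267  0.0409] [ 0.459  -0.2234  0.0438]
   roller [ 0.4631 -0.1707  0.0413] [ 0.4625 -0.1672  0.0444]
```

```bash
cat > m.py <<'E'
# usage: m.py x y z jawdeg n  -> n rows toward the pose ('-' keeps)
import sys
from h import *
s=read_state();p=np.array(s['ee_pos']);q=R.from_quat(s['eef_rot']);M=q.as_matrix()
yaw=np.degrees(np.arctan2(M[1,1],M[0,1]))
print('t %.2f p %s yaw %.2f tilt(z) %s w %.4f F %s'%(s['time'],p,yaw,M[:,2],s['width'],np.array(s['ft_force'])))
if len(sys.argv)>4:
    t=[p[i] if sys.argv[1+i]=='-' else float(sys.argv[1+i]) for i in range(3)]
    ty=yaw if sys.argv[4]=='-' else float(sys.argv[4]); n=int(sys.argv[5])
    a=ty-yaw; a=(a+180)%360-180; d=(np.array(t)-p)
    # desired tilt fix
    xw=np.array([-np.sin(np.radians(ty)),np.cos(np.radians(ty)),0]);yw=np.array([np.cos(np.radians(ty)),np.sin(np.radians(ty)),0])
    tgt=np.stack([xw,yw,[0,0,-1]],1); rv=R.from_matrix(M.T@tgt).as_rotvec(degrees=True)
    print('rotvec total',rv,'world d',d,'dist',np.linalg.norm(d))
    st=R.from_rotvec(rv/n,degrees=True); c=q
    for i in range(n):
        print(np.round(rv/n,1).tolist(),np.round(c.as_matrix().T@(d/n),4).tolist()); c=c*st
E
python3 m.py 0.4627 0.2383 0.24 66.8 10; python3 m.py 0.4627 0.2383 0.24 66.8 10 >/dev/null
```

```text
t 0.15 p [0.1839 0.5971 0.239 ] yaw 72.88 tilt(z) [-0.0003 -0.001  -1.    ] w 0.0869 F [ 0.3729 -0.7675 -0.5827]
rotvec total [-0.0566  0.0044  6.0803] world d [ 0.2788 -0.3588  0.001 ] dist 0.45436090806622575
[-0.0, 0.0, 0.6] [-0.0372, -0.0261, -0.0001]
[-0.0, 0.0, 0.6] [-0.0375, -0.0257, -0.0001]
[-0.0, 0.0, 0.6] [-0.0378, -0.0253, -0.0001]
[-0.0, 0.0, 0.6] [-0.038, -0.0249, -0.0001]
[-0.0, 0.0, 0.6] [-0.0383, -0.0245, -0.0001]
[-0.0, 0.0, 0.6] [-0.0385, -0.0241, -0.0001]
[-0.0, 0.0, 0.6] [-0.0388, -0.0237, -0.0001]
[-0.0, 0.0, 0.6] [-0.039, -0.0232, -0.0001]
[-0.0, 0.0, 0.6] [-0.0393, -0.0228, -0.0001]
[-0.0, 0.0, 0.6] [-0.0395, -0.0224, -0.0001]
```

Emit:
{"api": "send_rows", "payload": {
  "steps": [
    [0, 0, 0.6, -0.037, -0.026, 0, 0.45],
    [0, 0, 0.6, -0.0375, -0.0257, 0, 0.45],
    [0, 0, 0.6, -0.038, -0.025, 0, 0.45],
    [0, 0, 0.6, -0.038, -0.025, 0, 0.45],
    [0, 0, 0.6, -0.038, -0.0245, 0, 0.45],
    [0, 0, 0.6, -0.0385, -0.024, 0, 0.45],
    [0, 0, 0.6, -0.039, -0.024, 0, 0.45],
    [0, 0, 0.6, -0.039, -0.023, 0, 0.45],
    [0, 0, 0.6, -0.039, -0.023, 0, 0.45],
    [0, 0, 0.6, -0.0395, -0.0225, 0, 0.45]
  ],
  "force": 40
}}

```text
time: 1.15
ee_pos: [0.4663, 0.2296, 0.2356]
eef_rot: [0.196, 0.981, -0.001, -0.002]
ft_force: [0.6, 1.2, 0.6]
width: 0.0249
```

```bash
python3 m.py 0.4627 0.2383 0.17 66.8 5
```

```text
t 1.15 p [0.4663 0.2296 0.2356] yaw 67.39 tilt(z) [-0.0048 -0.0017 -1.    ] w 0.0249 F [0.6413 1.208  0.5784]
rotvec total [-0.198  -0.2128  0.5897] world d [-0.0036  0.0087 -0.0656] dist 0.06623544858485836
[-0.0, -0.0, 0.1] [0.0013, 0.0014, 0.0131]
[-0.0, -0.0, 0.1] [0.0013, 0.0014, 0.0131]
[-0.0, -0.0, 0.1] [0.0013, 0.0013, 0.0131]
[-0.0, -0.0, 0.1] [0.0013, 0.0013, 0.0131]
[-0.0, -0.0, 0.1] [0.0013, 0.0013, 0.0131]
```

Emit:
{"api": "send_rows", "payload": {
  "steps": [
    [0, 0, 0.1, 0.0013, 0.0013, 0.013, 0.45],
    [0, 0, 0.1, 0.0013, 0.0013, 0.013, 0.45],
    [0, 0, 0.1, 0.0013, 0.0013, 0.013, 0.45],
    [0, 0, 0.1, 0.0013, 0.0013, 0.013, 0.45],
    [0, 0, 0.1, 0.0013, 0.0013, 0.013, 0.45],
    [-0.2, -0.2, 0, 0, 0, 0, 0.45],
    [0, 0, 0, 0, 0, 0, 0.45],
    [0, 0, 0, 0, 0, 0, 0.45],
    [0, 0, 0, 0, 0, 0, 0.45],
    [0, 0, 0, 0, 0, 0, 0.45]
  ]
}}

```text
time: 2.15
ee_pos: [0.4635, 0.236, 0.1658]
eef_rot: [0.202, 0.979, -0.0, 0.0]
ft_force: [-0.1, -0.5, -0.1]
width: 0.0239
```

```bash
python3 m.py 0.4627 0.2383 0.122 66.8 5; python3 - <<'E'
from h import *
im,d=camera('wrist');cv2.imwrite('pics/w1.png',im);im,d=camera('scene');crop(im,180,100,380,300,'pics/s1.png',3)
E
```

```text
t 2.15 p [0.4635 0.236  0.1658] yaw 66.64 tilt(z) [ 0.0004 -0.001  -1.    ] w 0.0239 F [-0.1334 -0.4547 -0.1153]
rotvec total [-0.0431  0.043  -0.1632] world d [-0.0008  0.0023 -0.0438] dist 0.04383499323569439
[-0.0, 0.0, -0.0] [0.0003, 0.0004, 0.0088]
[-0.0, 0.0, -0.0] [0.0003, 0.0004, 0.0088]
[-0.0, 0.0, -0.0] [0.0003, 0.0004, 0.0088]
[-0.0, 0.0, -0.0] [0.0003, 0.0004, 0.0088]
[-0.0, 0.0, -0.0] [0.0003, 0.0004, 0.0088]
```

View pics/w1.png

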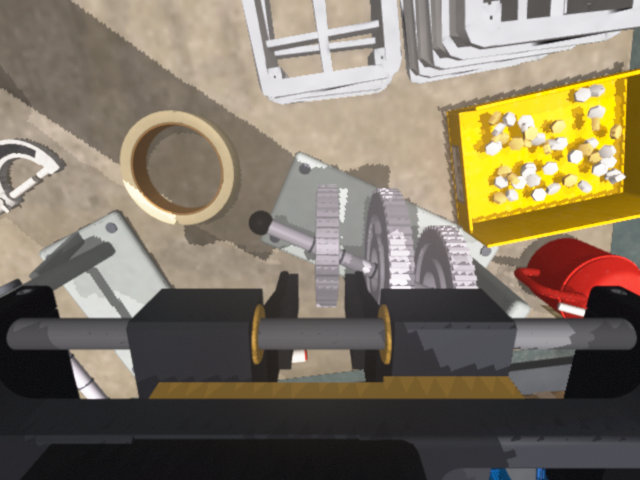

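View pics/s1.png

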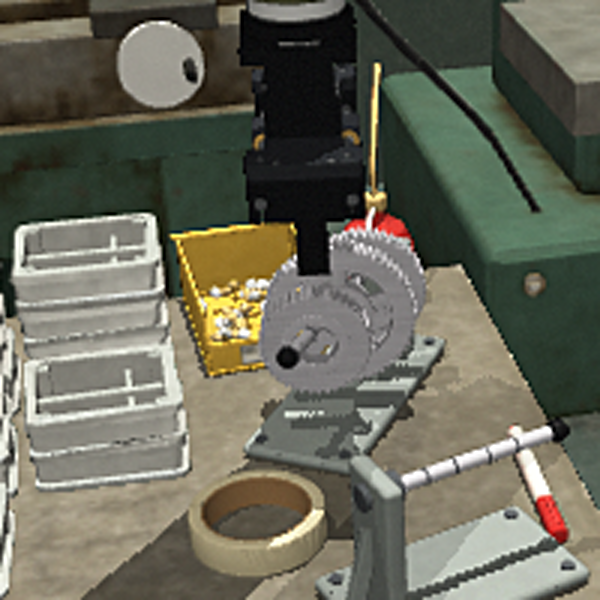

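Emit:
{"api": "send_rows", "payload": {
  "steps": [
    [0, 0, 0, 0.0004, 0.0006, 0.009, 0.45],
    [0, 0, 0, 0.0004, 0.0006, 0.009, 0.45],
    [0, 0, 0, 0.0004, 0.0005, 0.009, 0.45],
    [0, 0, 0, 0.0003, 0.0005, 0.009, 0.45],
    [0, 0, 0, 0, 0, 0.008, 0.45],
    [0, 0, 0, 0, 0, 0, 0.45],
    [0, 0, 0, 0, 0, 0, 1],
    [0, 0, 0, 0, 0, 0, 1],
    [0, 0, 0, 0, 0, 0, 1],
    [0, 0, 0, 0, 0, 0, 1]
  ],
  "force": 40
}}

```text
time: 3.25
ee_pos: [0.4631, 0.2389, 0.1177]
eef_rot: [0.203, 0.979, -0.0, 0.0]
ft_force: [0.4, 0.6, -2.2]
width: 0.0141
```

```bash
python3 m.py - - 0.133 42.7 6
```

```text
t 3.25 p [0.4631 0.2389 0.1177] yaw 66.61 tilt(z) [ 0.0005 -0.0007 -1.    ] w 0.0141 F [ 0.351   0.5733 -2.2137]
rotvec total [-0.0175  0.0458 23.9137] world d [0.     0.     0.0153] dist 0.015338570113861957
[-0.0, 0.0, 4.0] [-0.0, -0.0, -0.0026]
[-0.0, 0.0, 4.0] [-0.0, -0.0, -0.0026]
[-0.0, 0.0, 4.0] [-0.0, -0.0, -0.0026]
[-0.0, 0.0, 4.0] [-0.0, -0.0, -0.0026]
[-0.0, 0.0, 4.0] [-0.0, -0.0, -0.0026]
[-0.0, 0.0, 4.0] [-0.0, -0.0, -0.0026]
```

Emit:
{"api": "send_rows", "payload": {
  "steps": [
    [0, 0, 0, 0, 0, -0.003, 1],
    [0, 0, 0, 0, 0, -0.004, 1],
    [0, 0, 0, 0, 0, -0.004, 1],
    [0, 0, 4, 0, 0, 0, 1],
    [0, 0, 4, 0, 0, 0, 1],
    [0, 0, 4, 0, 0, 0, 1],
    [0, 0, 4, 0, 0, 0, 1],
    [0, 0, 4, 0, 0, 0, 1],
    [0, 0, 4, 0, 0, 0, 1],
    [0, 0, 0, 0, 0, 0, 1]
  ]
}}

```text
time: 4.25
ee_pos: [0.4627, 0.2379, 0.1313]
eef_rot: [0.41, 0.912, -0.001, 0.0]
ft_force: [0.2, -0.2, -1.6]
width: 0.0137
```

```bash
python3 m.py 0.4113 0.1913 0.129 42.7 5; python3 - <<'E'
from h import *
im,d=camera('scene');crop(im,180,100,380,300,'pics/s2.png',3)
E
```

```text
t 4.25 p [0.4627 0.2379 0.1313] yaw 41.64 tilt(z) [-0.0002 -0.0015 -1.    ] w 0.0137 F [ 0.2291 -0.2029 -1.6312]
rotvec total [-0.0648  0.0535 -1.0552] world d [-0.0514 -0.0466 -0.0023] dist 0.0694222527661845
[-0.0, 0.0, -0.2] [-0.0001, -0.0139, 0.0005]
[-0.0, 0.0, -0.2] [-0.0001, -0.0139, 0.0005]
[-0.0, 0.0, -0.2] [-0.0, -0.0139, 0.0005]
[-0.0, 0.0, -0.2] [0.0, -0.0139, 0.0005]
[-0.0, 0.0, -0.2] [0.0001, -0.0139, 0.0005]
```

View pics/s2.png

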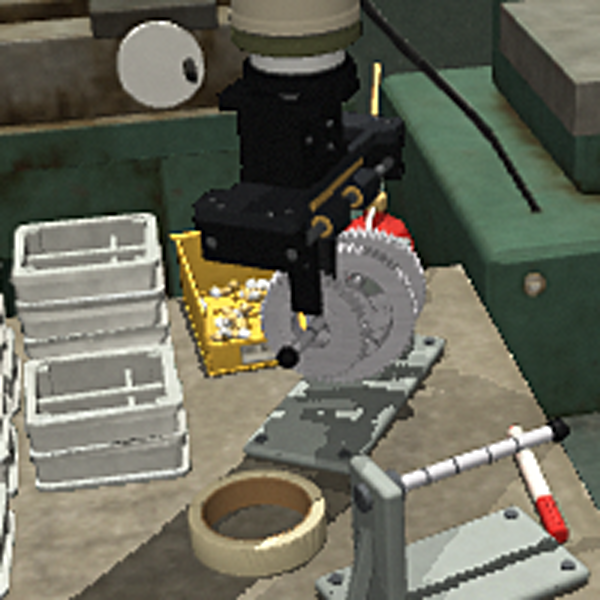

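Emit:
{"api": "send_rows", "payload": {
  "steps": [
    [0, 0, -0.5, 0, 0, 0.002, 1],
    [0, 0, -0.5, 0, -0.012, 0, 1],
    [0, 0, 0, 0, -0.014, 0, 1],
    [0, 0, 0, 0, -0.014, 0, 1],
    [0, 0, 0, 0, -0.014, 0, 1],
    [0, 0, 0, 0, -0.014, 0, 1],
    [0, 0, 0, 0, -0.012, 0, 1],
    [0, 0, 0, 0, -0.006, 0, 1],
    [0, 0, 0, 0, 0, 0, 1],
    [0, 0, 0, 0, 0, -0.02, 1]
  ]
}}

```text
time: 5.3
ee_pos: [0.3929, 0.1727, 0.1472]
eef_rot: [0.394, 0.919, -0.003, -0.001]
ft_force: [0.7, -1.1, -3.2]
width: 0.014
```

```bash
python3 m.py 0.63 0.037 0.22 2.7 10; python3 - <<'E'
from h import *
im,d=camera('scene');crop(im,180,100,380,300,'pics/s3.png',3)
E
```

```text
t 5.30 p [0.3929 0.1727 0.1472] yaw 43.59 tilt(z) [-0.0047 -0.0044 -1.    ] w 0.0140 F [ 0.7036 -1.1426 -3.2036]
rotvec total [-0.3526  0.132  40.8933] world d [ 0.2371 -0.1357  0.0728] dist 0.28268585024987974
[-0.0, 0.0, 4.1] [-0.0262, 0.0078, -0.0073]
[-0.0, 0.0, 4.1] [-0.0256, 0.0096, -0.0073]
[-0.0, 0.0, 4.1] [-0.0248, 0.0114, -0.0073]
[-0.0, 0.0, 4.1] [-0.0239, 0.0132, -0.0073]
[-0.0, 0.0, 4.1] [-0.0229, 0.0148, -0.0073]
[-0.0, 0.0, 4.1] [-0.0218, 0.0164, -0.0073]
[-0.0, 0.0, 4.1] [-0.0206, 0.018, -0.0073]
[-0.0, 0.0, 4.1] [-0.0192, 0.0194, -0.0073]
[-0.0, 0.0, 4.1] [-0.0178, 0.0207, -0.0073]
[-0.0, 0.0, 4.1] [-0.0163, 0.0219, -0.0073]
```

View pics/s3.png

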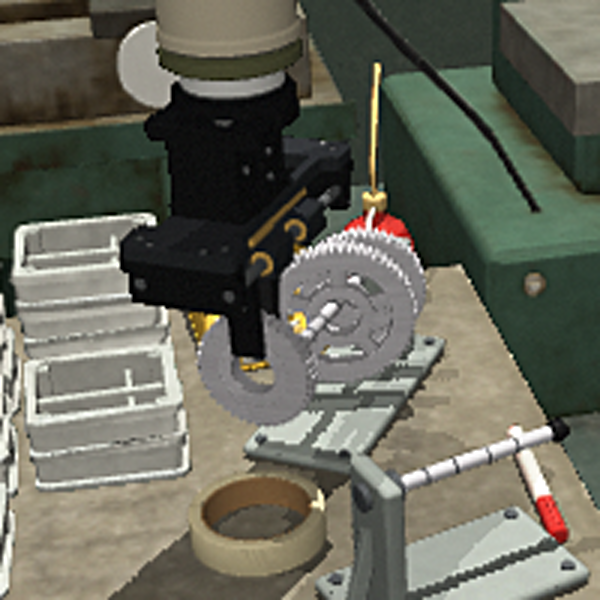

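```bash
python3 m.py 0.60 0.0357 0.147 2.7 8
```

```text
t 5.35 p [0.395  0.1738 0.1514] yaw 43.57 tilt(z) [ 0.     -0.0012 -1.    ] w 0.0135 F [2.8236 1.358  1.3234]
rotvec total [-0.0252  0.065  40.8746] world d [ 0.205  -0.1381 -0.0044] dist 0.2471818968136125
[-0.0, 0.0, 5.1] [-0.0302, 0.0067, 0.0006]
[-0.0, 0.0, 5.1] [-0.0295, 0.0093, 0.0006]
[-0.0, 0.0, 5.1] [-0.0285, 0.0119, 0.0006]
[-0.0, 0.0, 5.1] [-0.0273, 0.0144, 0.0006]
[-0.0, 0.0, 5.1] [-0.0259, 0.0168, 0.0006]
[-0.0, 0.0, 5.1] [-0.0243, 0.019, 0.0006]
[-0.0, 0.0, 5.1] [-0.0226, 0.0211, 0.0006]
[-0.0, 0.0, 5.1] [-0.0206, 0.023, 0.0006]
```

Emit:
{"api": "send_rows", "payload": {
  "steps": [
    [0, 0, 0, 0, 0, -0.03, 1],
    [0, 0, 0, 0, 0, -0.03, 1],
    [0, 0, 5.1, -0.03, 0.007, 0, 1],
    [0, 0, 5.1, -0.0295, 0.009, 0, 1],
    [0, 0, 5.1, -0.0285, 0.012, 0, 1],
    [0, 0, 5.1, -0.027, 0.0145, 0, 1],
    [0, 0, 5.1, -0.026, 0.017, 0, 1],
    [0, 0, 5.1, -0.024, 0.019, 0, 1],
    [0, 0, 5.1, -0.0225, 0.021, 0, 1],
    [0, 0, 5.1, -0.0205, 0.023, 0, 1]
  ]
}}

```text
time: 6.35
ee_pos: [0.6101, 0.0391, 0.2145]
eef_rot: [0.693, 0.721, 0.004, 0.003]
ft_force: [0.6, 1.1, -2.7]
width: 0.0138
```

```bash
python3 m.py 0.60 0.0357 0.129 2.7 7
```

```text
t 6.35 p [0.6101 0.0391 0.2145] yaw 2.20 tilt(z) [ 0.0095  0.0024 -1.    ] w 0.0138 F [ 0.6054  1.0841 -2.6814]
rotvec total [ 0.5525 -0.1146 -0.5018] world d [-0.0101 -0.0034 -0.0855] dist 0.08613093917481902
[0.1, -0.0, -0.1] [-0.0005, -0.0016, 0.0122]
[0.1, -0.0, -0.1] [-0.0004, -0.0016, 0.0122]
[0.1, -0.0, -0.1] [-0.0004, -0.0015, 0.0122]
[0.1, -0.0, -0.1] [-0.0004, -0.0015, 0.0122]
[0.1, -0.0, -0.1] [-0.0004, -0.0015, 0.0122]
[0.1, -0.0, -0.1] [-0.0004, -0.0015, 0.0122]
[0.1, -0.0, -0.1] [-0.0004, -0.0015, 0.0122]
```

Emit:
{"api": "send_rows", "payload": {
  "steps": [
    [0, 0, -0.1, -0.0005, -0.0005, 0.012, 1],
    [0, 0, -0.1, -0.0005, -0.0005, 0.012, 1],
    [0, 0, -0.1, -0.0005, -0.0005, 0.012, 1],
    [0, 0, -0.1, -0.0005, -0.0005, 0.012, 1],
    [0, 0, -0.1, -0.0005, -0.0005, 0.012, 1],
    [0, 0, 0, -0.0005, 0, 0.012, 1],
    [0, 0, 0, 0, 0, 0.01, 1],
    [0, 0, 0, 0, 0, 0, 1],
    [0, 0, 0, 0, 0, 0, 1],
    [0, 0, 0, 0, 0, 0, 1]
  ]
}}

```text
time: 7.35
ee_pos: [0.6098, 0.0362, 0.1237]
eef_rot: [0.69, 0.724, 0.003, 0.003]
ft_force: [-0.4, -0.0, -2.2]
width: 0.0138
```

```bash
python3 m.py 0.454 0.0287 0.129 2.7 10; python3 - <<'E'
from h import *
im,d=camera('scene');crop(im,250,130,450,330,'pics/s4.png',3)
im,d=camera('top');crop(im,250,130,400,310,'pics/t4.png',4)
E
```

```text
t 7.35 p [0.6098 0.0362 0.1237] yaw 2.80 tilt(z) [ 0.0091  0.0004 -1.    ] w 0.0138 F [-0.3592 -0.0089 -2.2079]
rotvec total [0.5191 0.0017 0.103 ] world d [-0.1558 -0.0075  0.0053] dist 0.156047227587113
[0.1, 0.0, 0.0] [0.0, -0.0156, -0.0007]
[0.1, 0.0, 0.0] [0.0, -0.0156, -0.0007]
[0.1, 0.0, 0.0] [0.0, -0.0156, -0.0006]
[0.1, 0.0, 0.0] [0.0, -0.0156, -0.0006]
[0.1, 0.0, 0.0] [0.0, -0.0156, -0.0006]
[0.1, 0.0, 0.0] [-0.0, -0.0156, -0.0006]
[0.1, 0.0, 0.0] [-0.0, -0.0156, -0.0006]
[0.1, 0.0, 0.0] [-0.0, -0.0156, -0.0006]
[0.1, 0.0, 0.0] [-0.0, -0.0156, -0.0006]
[0.1, 0.0, 0.0] [-0.0, -0.0156, -0.0005]
```

View pics/s4.png

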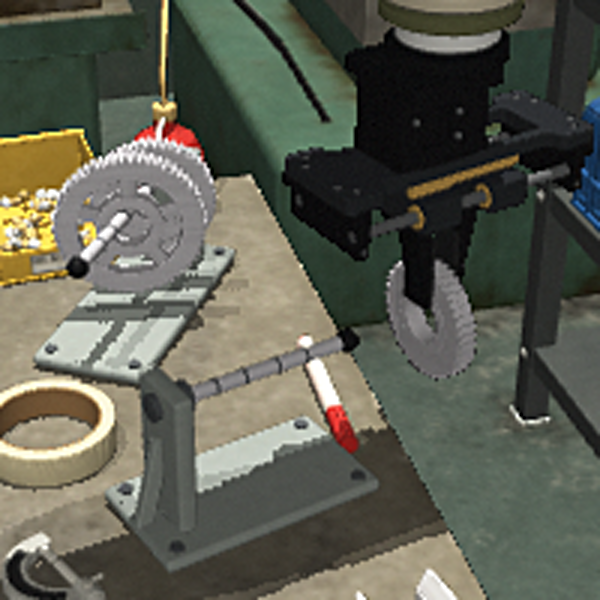

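View pics/t4.png

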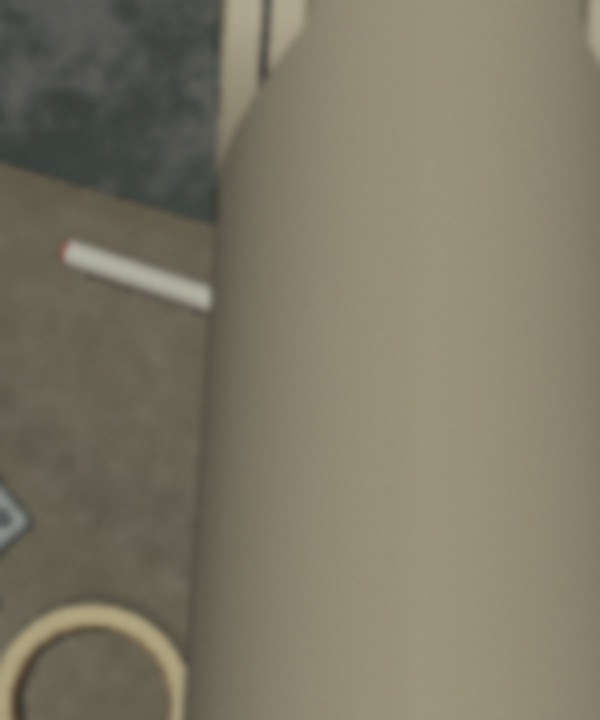

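Emit:
{"api": "send_rows", "payload": {
  "steps": [
    [0.5, 0, 0, 0, 0, -0.005, 1],
    [0, 0, 0, 0, -0.008, 0, 1],
    [0, 0, 0, 0, -0.012, 0, 1],
    [0, 0, 0, 0, -0.012, 0, 1],
    [0, 0, 0, 0, -0.012, 0, 1],
    [0, 0, 0, 0, -0.012, 0, 1],
    [0, 0, 0, 0, -0.012, 0, 1],
    [0, 0, 0, 0, -0.012, 0, 1],
    [0, 0, 0, 0, -0.008, 0, 1],
    [0, 0, 0, 0, 0, 0, 1]
  ]
}}

```text
time: 8.45
ee_pos: [0.5168, 0.0309, 0.1322]
eef_rot: [0.69, 0.724, 0.002, 0.001]
ft_force: [-1.2, 0.8, -2.5]
width: 0.0139
```

```bash
python3 m.py 0.454 0.0287 0.129 2.7 7; python3 - <<'E'
from h import *
im,d=camera('scene');crop(im,250,130,450,330,'pics/s5.png',3)
E
```

```text
t 8.45 p [0.5168 0.0309 0.1322] yaw 2.74 tilt(z) [ 0.0041  0.0021 -1.    ] w 0.0139 F [-1.1713  0.7566 -2.4672]
rotvec total [ 0.2386 -0.1076  0.0426] world d [-0.0628 -0.0022 -0.0032] dist 0.0629548001939888
[0.0, -0.0, 0.0] [0.0001, -0.009, 0.0004]
[0.0, -0.0, 0.0] [0.0001, -0.009, 0.0004]
[0.0, -0.0, 0.0] [0.0001, -0.009, 0.0004]
[0.0, -0.0, 0.0] [0.0001, -0.009, 0.0004]
[0.0, -0.0, 0.0] [0.0001, -0.009, 0.0004]
[0.0, -0.0, 0.0] [0.0001, -0.009, 0.0004]
[0.0, -0.0, 0.0] [0.0001, -0.009, 0.0004]
```

View pics/s5.png

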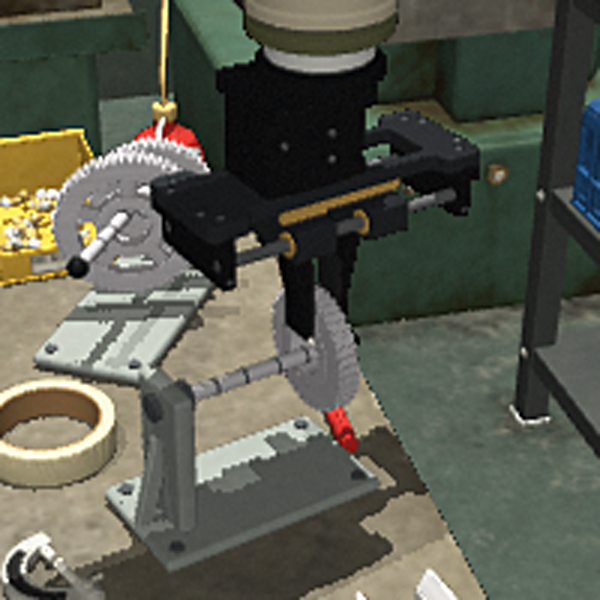

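Emit:
{"api": "send_rows", "payload": {
  "steps": [
    [0.2, -0.1, 0, 0, -0.009, 0.0005, 1],
    [0, 0, 0, 0, -0.009, 0.0005, 1],
    [0, 0, 0, 0, -0.009, 0.0005, 1],
    [0, 0, 0, 0, -0.009, 0.0005, 1],
    [0, 0, 0, 0, -0.009, 0.0005, 1],
    [0, 0, 0, 0, -0.009, 0, 1],
    [0, 0, 0, 0, -0.006, 0, 1],
    [0, 0, 0, 0, 0, 0, 1],
    [0, 0, 0, 0, 0, 0.003, 1],
    [0, 0, 0, 0, 0, 0.003, 1]
  ]
}}

```text
time: 9.5
ee_pos: [0.4533, 0.0279, 0.1237]
eef_rot: [0.69, 0.724, 0.001, 0.001]
ft_force: [1.1, 0.2, -2.2]
width: 0.0136
```

```bash
python3 m.py 0.454 0.0287 0.1175 2.7 4
```

```text
t 9.50 p [0.4533 0.0279 0.1237] yaw 2.75 tilt(z) [ 0.003   0.0005 -1.    ] w 0.0136 F [ 1.11    0.1981 -2.209 ]
rotvec total [ 0.1736 -0.0228  0.0466] world d [ 0.0007  0.0008 -0.0062] dist 0.006283338074953826
[0.0, -0.0, 0.0] [0.0002, 0.0002, 0.0015]
[0.0, -0.0, 0.0] [0.0002, 0.0002, 0.0015]
[0.0, -0.0, 0.0] [0.0002, 0.0002, 0.0015]
[0.0, -0.0, 0.0] [0.0002, 0.0002, 0.0015]
```

Emit:
{"api": "send_rows", "payload": {
  "steps": [
    [0, 0, 0, 0, 0.0005, 0.002, 1],
    [0, 0, 0, 0, 0, 0.002, 1],
    [0, 0, 0, 0, 0, 0.001, 1],
    [0, 0, 0, 0, 0, 0.001, 1],
    [0, 0, 0, 0, 0, 0.0005, 1],
    [0, 0, 0, 0, 0, 0, 1],
    [0, 0, 0, 0, 0, 0, 0.45],
    [0, 0, 0, 0, 0, 0, 0.45],
    [0, 0, 0, 0, 0, 0, 0.45],
    [0, 0, 0, 0, 0, 0, 0.45]
  ]
}}

```text
time: 10.5
ee_pos: [0.4555, 0.0279, 0.1181]
eef_rot: [0.69, 0.724, 0.001, 0.001]
ft_force: [0.2, 0.2, -0.4]
width: 0.0237
```

```bash
python3 m.py - - 0.24 - 4; python3 - <<'E'
from h import *
im,d=camera('scene');crop(im,250,130,450,330,'pics/s6.png',3)
E
```

```text
t 10.50 p [0.4555 0.0279 0.1181] yaw 2.71 tilt(z) [ 0.0034  0.0005 -1.    ] w 0.0237 F [ 0.2117  0.2021 -0.4349]
rotvec total [ 0.1943 -0.0195  0.    ] world d [0.     0.     0.1219] dist 0.12185125009866445
[0.0, -0.0, 0.0] [0.0, 0.0001, -0.0305]
[0.0, -0.0, 0.0] [0.0, 0.0001, -0.0305]
[0.0, -0.0, 0.0] [0.0, 0.0001, -0.0305]
[0.0, -0.0, 0.0] [0.0, 0.0, -0.0305]
```

View pics/s6.png

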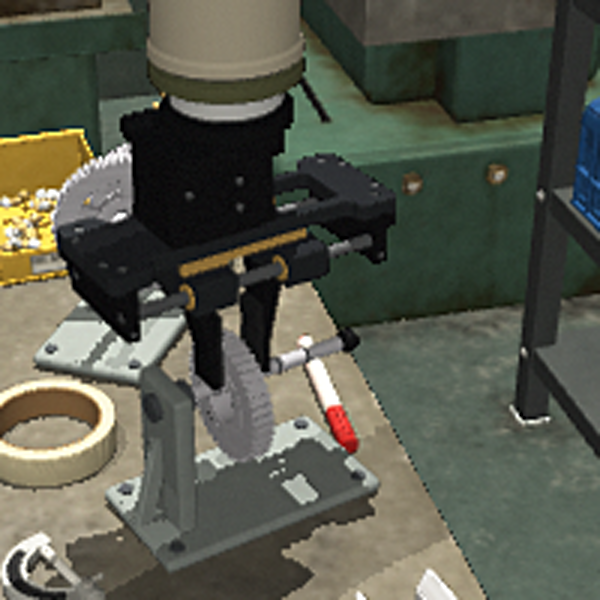

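Emit:
{"api": "send_rows", "payload": {
  "steps": [
    [0, 0, 0, 0, 0, -0.015, 0.45],
    [0, 0, 0, 0, 0, -0.035, 0.45],
    [0, 0, 0, 0, 0, -0.04, 0.45],
    [0, 0, -8, 0, 0, -0.03, 0.45],
    [0, 0, -8, 0.02, 0, 0, 0.45],
    [0, 0, -8, 0.03, 0.01, 0, 0.45],
    [0, 0, -8, 0.03, 0.02, 0, 0.45],
    [0, 0, -8, 0.02, 0.03, 0, 0.45],
    [0, 0, -8, 0.01, 0.03, 0, 0.45],
    [0, 0, -8, 0, 0.03, 0, 0.45]
  ]
}}

```text
time: 11.55
ee_pos: [0.5015, 0.2033, 0.2449]
eef_rot: [0.256, 0.967, 0.003, 0.002]
ft_force: [1.1, -0.5, 0.4]
width: 0.0237
```

```bash
python3 m.py 0.4958 0.2688 0.19 66.5 7
```

```text
t 11.55 p [0.5015 0.2033 0.2449] yaw 60.38 tilt(z) [ 0.0052  0.0041 -1.    ] w 0.0237 F [ 1.058  -0.4909  0.4019]
rotvec total [ 0.3423  0.1632 -6.1249] world d [-0.0057  0.0655 -0.0549] dist 0.08568294056285293
[0.0, 0.0, -0.9] [0.0054, 0.0077, 0.0079]
[0.0, 0.0, -0.9] [0.0052, 0.0078, 0.0079]
[0.0, 0.0, -0.9] [0.0051, 0.0079, 0.0079]
[0.0, 0.0, -0.9] [0.005, 0.0079, 0.0079]
[0.0, 0.0, -0.9] [0.0049, 0.008, 0.0079]
[0.0, 0.0, -0.9] [0.0047, 0.0081, 0.0079]
[0.0, 0.0, -0.9] [0.0046, 0.0082, 0.0078]
```

Emit:
{"api": "send_rows", "payload": {
  "steps": [
    [0, 0, -0.5, 0.004, 0.006, 0.008, 0.42],
    [0, 0, -0.8, 0.005, 0.0075, 0.008, 0.42],
    [0, 0, -0.8, 0.005, 0.008, 0.008, 0.42],
    [0, 0, -0.8, 0.005, 0.008, 0.008, 0.42],
    [0, 0, -0.8, 0.005, 0.008, 0.008, 0.42],
    [0, 0, -0.8, 0.0045, 0.008, 0.008, 0.42],
    [0, 0, 0, 0.003, 0.006, 0.006, 0.42],
    [0.3, 0.1, 0, 0, 0, 0, 0.42],
    [0, 0, 0, 0, 0, 0, 0.42],
    [0, 0, 0, 0, 0, 0, 0.42]
  ]
}}

```text
time: 12.55
ee_pos: [0.4962, 0.2689, 0.1856]
eef_rot: [0.215, 0.977, -0.001, 0.0]
ft_force: [0.2, 0.6, -0.3]
width: 0.0255
```

```bash
python3 m.py 0.4958 0.2688 0.137 66.5 6; python3 - <<'E'
from h import *
im,d=camera('wrist');cv2.imwrite('pics/w7.png',im)
E
```

```text
t 12.55 p [0.4962 0.2689 0.1856] yaw 65.20 tilt(z) [-0.0004 -0.0021 -1.    ] w 0.0255 F [ 0.194   0.5859 -0.3372]
rotvec total [-0.1169  0.0271 -1.3007] world d [-0.0004 -0.0001 -0.0486] dist 0.048564070979336155
[-0.0, 0.0, -0.2] [0.0001, -0.0, 0.0081]
[-0.0, 0.0, -0.2] [0.0001, -0.0, 0.0081]
[-0.0, 0.0, -0.2] [0.0001, -0.0, 0.0081]
[-0.0, 0.0, -0.2] [0.0001, -0.0, 0.0081]
[-0.0, 0.0, -0.2] [0.0001, -0.0, 0.0081]
[-0.0, 0.0, -0.2] [0.0001, -0.0, 0.0081]
```

View pics/w7.png

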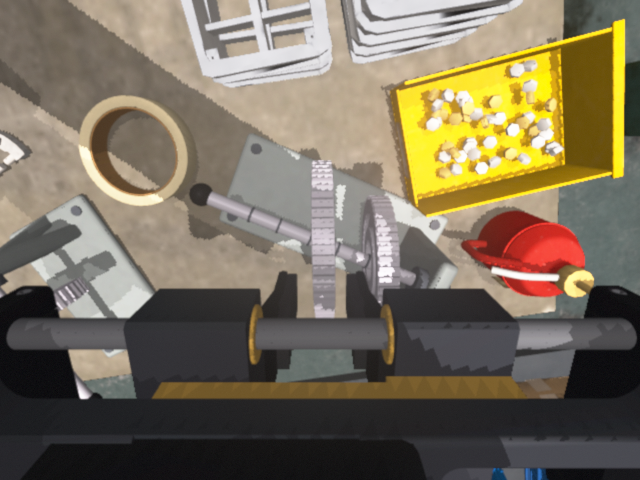

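Emit:
{"api": "send_rows", "payload": {
  "steps": [
    [0, 0, -0.3, 0, 0, 0.008, 0.42],
    [0, 0, -0.3, 0, 0, 0.008, 0.42],
    [0, 0, -0.3, 0, 0, 0.008, 0.42],
    [0, 0, -0.3, 0, 0, 0.008, 0.42],
    [0, 0, 0, 0, 0, 0.008, 0.42],
    [0, 0, 0, 0, 0, 0.004, 0.42],
    [0, 0, 0, 0, 0, 0, 1],
    [0, 0, 0, 0, 0, 0, 1],
    [0, 0, 0, 0, 0, 0, 1],
    [0, 0, 0, 0, 0, 0, 1]
  ]
}}

```text
time: 13.6
ee_pos: [0.4966, 0.2677, 0.1379]
eef_rot: [0.204, 0.979, -0.001, 0.0]
ft_force: [1.0, 0.6, -2.0]
width: 0.0139
```

```bash
python3 m.py - - 0.148 42.7 6; python3 - <<'E'
from h import *
im,d=camera('scene');crop(im,180,100,380,300,'pics/s8.png',3)
E
```

```text
t 13.60 p [0.4966 0.2677 0.1379] yaw 66.41 tilt(z) [-0.     -0.0018 -1.    ] w 0.0139 F [ 1.0282  0.5761 -1.9979]
rotvec total [-0.0864  0.0599 23.7051] world d [0.     0.     0.0101] dist 0.010144180417960669
[-0.0, 0.0, 4.0] [-0.0, -0.0, -0.0017]
[-0.0, 0.0, 4.0] [-0.0, -0.0, -0.0017]
[-0.0, 0.0, 4.0] [-0.0, -0.0, -0.0017]
[-0.0, 0.0, 4.0] [-0.0, -0.0, -0.0017]
[-0.0, 0.0, 4.0] [-0.0, -0.0, -0.0017]
[-0.0, 0.0, 4.0] [-0.0, -0.0, -0.0017]
```

View pics/s8.png

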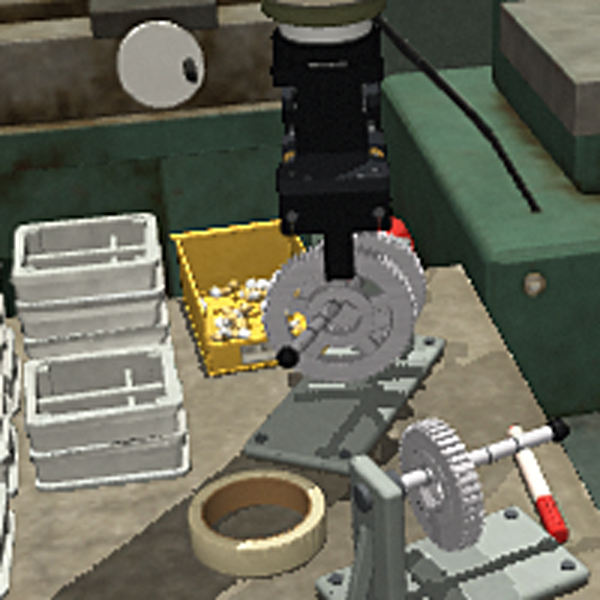

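Emit:
{"api": "send_rows", "payload": {
  "steps": [
    [0, 0, 0, 0, 0, -0.003, 1],
    [0, 0, 0, 0, 0, -0.003, 1],
    [0, 0, 0, 0, 0, -0.003, 1],
    [0, 0, 4, 0, 0, 0, 1],
    [0, 0, 4, 0, 0, 0, 1],
    [0, 0, 4, 0, 0, 0, 1],
    [0, 0, 4, 0, 0, 0, 1],
    [0, 0, 4, 0, 0, 0, 1],
    [0, 0, 3, 0, 0, 0, 1],
    [0, 0, 0, 0, 0, 0, 1]
  ]
}}

```text
time: 14.65
ee_pos: [0.4961, 0.2671, 0.1487]
eef_rot: [0.403, 0.915, -0.001, 0.0]
ft_force: [-0.4, -0.4, -3.2]
width: 0.0136
```

```bash
python3 m.py 0.403 0.184 0.149 42.7 9; python3 - <<'E'
from h import *
im,d=camera('scene');crop(im,180,100,380,300,'pics/s9.png',3)
E
```

```text
t 14.65 p [0.4961 0.2671 0.1487] yaw 42.47 tilt(z) [-0.001  -0.0025 -1.    ] w 0.0136 F [-0.4382 -0.3985 -3.2369]
rotvec total [-0.137   0.0684 -0.2257] world d [-0.0931 -0.0831  0.0003] dist 0.12480602199733845
[-0.0, 0.0, -0.0] [0.0002, -0.0139, -0.0]
[-0.0, 0.0, -0.0] [0.0002, -0.0139, -0.0]
[-0.0, 0.0, -0.0] [0.0002, -0.0139, -0.0]
[-0.0, 0.0, -0.0] [0.0002, -0.0139, -0.0]
[-0.0, 0.0, -0.0] [0.0002, -0.0139, -0.0]
[-0.0, 0.0, -0.0] [0.0002, -0.0139, -0.0]
[-0.0, 0.0, -0.0] [0.0002, -0.0139, -0.0]
[-0.0, 0.0, -0.0] [0.0002, -0.0139, -0.0]
[-0.0, 0.0, -0.0] [0.0002, -0.0139, -0.0]
```

View pics/s9.png

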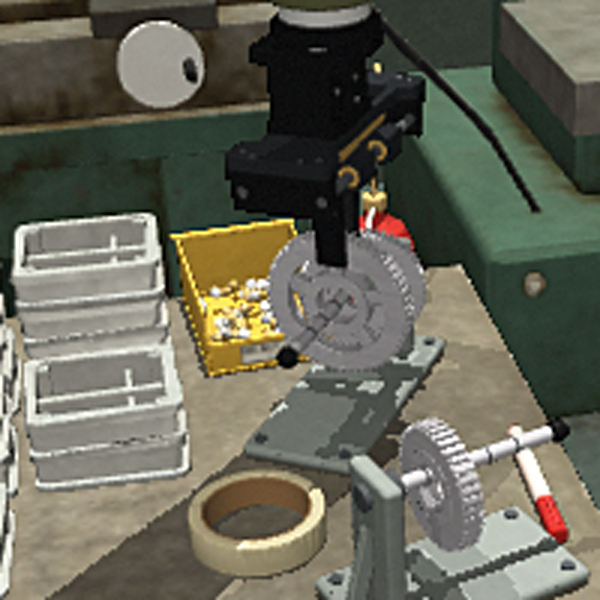

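```bash
python3 - <<'E'
from h import *
W=pts(np.load('pics/top0.npy'),camera_params('top'))
p=W[275:335,245:302].reshape(-1,3);p=p[p[:,2]>.015];print(np.percentile(p[:,2],[50,95,100]),p.min(0),p.max(0))
E
```

```text
[0.0229 0.0255 0.0272] [0.3258 0.0978 0.0151] [0.4192 0.1915 0.0272]
```

Tape is 25 mm high; the gear's lower edge (37 mm) clears it.

Emit:
{"api": "send_rows", "payload": {
  "steps": [
    [0, 0, 0, 0, -0.008, 0, 1],
    [0, 0, 0, 0, -0.013, 0, 1],
    [0, 0, 0, 0, -0.014, 0, 1],
    [0, 0, 0, 0, -0.014, 0, 1],
    [0, 0, 0, 0, -0.014, 0, 1],
    [0, 0, 0, 0, -0.014, 0, 1],
    [0, 0, 0, 0, -0.014, 0, 1],
    [0, 0, 0, 0, -0.014, 0, 1],
    [0, 0, 0, 0, -0.008, 0, 1],
    [0, 0, 0, 0, 0, 0, 1]
  ]
}}

```text
time: 15.7
ee_pos: [0.407, 0.1834, 0.149]
eef_rot: [0.397, 0.918, -0.001, -0.0]
ft_force: [1.0, 0.3, -4.2]
width: 0.0138
```

```bash
python3 m.py 0.403 0.184 0.149 42.7 2
```

```text
t 15.70 p [0.407  0.1834 0.149 ] yaw 43.28 tilt(z) [-0.0016 -0.0024 -1.    ] w 0.0138 F [ 1.0414  0.3426 -4.1554]
rotvec total [-0.1621  0.0364  0.5766] world d [-0.004   0.0006  0.    ] dist 0.004040544766907285
[-0.1, 0.0, 0.3] [0.0016, -0.0013, -0.0]
[-0.1, 0.0, 0.3] [0.0016, -0.0013, -0.0]
```

```bash
python3 m.py 0.605 0.036 0.149 2.7 7
```

```text
t 15.70 p [0.407  0.1834 0.149 ] yaw 43.28 tilt(z) [-0.0016 -0.0024 -1.    ] w 0.0138 F [ 1.0414  0.3426 -4.1554]
rotvec total [-0.1428  0.0915 40.5765] world d [ 0.198  -0.1474  0.    ] dist 0.24686158140694772
[-0.0, 0.0, 5.8] [-0.0347, 0.0062, -0.0]
[-0.0, 0.0, 5.8] [-0.0339, 0.0096, -0.0]
[-0.0, 0.0, 5.8] [-0.0328, 0.013, -0.0]
[-0.0, 0.0, 5.8] [-0.0313, 0.0163, -0.0]
[-0.0, 0.0, 5.8] [-0.0295, 0.0193, -0.0]
[-0.0, 0.0, 5.8] [-0.0274, 0.0222, -0.0]
[-0.0, 0.0, 5.8] [-0.025, 0.0249, -0.0]
```

Emit:
{"api": "send_rows", "payload": {
  "steps": [
    [0, 0, 0, 0, 0, -0.03, 1],
    [0, 0, 0, 0, 0, -0.03, 1],
    [0, 0, 0, 0, 0, -0.03, 1],
    [0, 0, 5.8, -0.0345, 0.006, 0, 1],
    [0, 0, 5.8, -0.034, 0.0095, 0, 1],
    [0, 0, 5.8, -0.033, 0.013, 0, 1],
    [0, 0, 5.8, -0.031, 0.016, 0, 1],
    [0, 0, 5.8, -0.0295, 0.0195, 0, 1],
    [0, 0, 5.8, -0.0275, 0.022, 0, 1],
    [0, 0, 5.8, -0.025, 0.025, 0, 1]
  ]
}}

```text
time: 16.7
ee_pos: [0.6122, 0.0385, 0.2445]
eef_rot: [0.692, 0.722, 0.002, 0.001]
ft_force: [0.3, 0.1, -3.3]
width: 0.0136
```

```bash
python3 m.py 0.61 0.0360 0.149 2.7 7
```

```text
t 16.70 p [0.6122 0.0385 0.2445] yaw 2.37 tilt(z) [ 0.0042  0.0011 -1.    ] w 0.0136 F [ 0.2721  0.1211 -3.2658]
rotvec total [ 0.2459 -0.055  -0.3329] world d [-0.0022 -0.0025 -0.0955] dist 0.0956084269757776
[0.0, -0.0, -0.0] [-0.0004, -0.0004, 0.0136]
[0.0, -0.0, -0.0] [-0.0004, -0.0004, 0.0136]
[0.0, -0.0, -0.0] [-0.0004, -0.0004, 0.0136]
[0.0, -0.0, -0.0] [-0.0004, -0.0004, 0.0136]
[0.0, -0.0, -0.0] [-0.0004, -0.0004, 0.0136]
[0.0, -0.0, -0.0] [-0.0004, -0.0003, 0.0136]
[0.0, -0.0, -0.0] [-0.0003, -0.0003, 0.0136]
```

Emit:
{"api": "send_rows", "payload": {
  "steps": [
    [0, 0, 0, -0.0003, 0, 0.0125, 1],
    [0, 0, 0, -0.0003, 0, 0.0125, 1],
    [0, 0, 0, -0.0003, 0, 0.0125, 1],
    [0, 0, 0, -0.0003, 0, 0.0125, 1],
    [0, 0, 0, 0, 0, 0.0125, 1],
    [0, 0, 0, 0, 0, 0.0125, 1],
    [0.2, 0, 0, 0, 0, 0.011, 1],
    [0, 0, 0, 0, 0, 0, 1],
    [0, 0, 0, 0, 0, 0, 1],
    [0, 0, 0, 0, 0, 0, 1]
  ]
}}

```text
time: 17.7
ee_pos: [0.6142, 0.0373, 0.1504]
eef_rot: [0.692, 0.722, -0.001, 0.0]
ft_force: [0.6, 0.5, -3.3]
width: 0.0134
```

```bash
python3 m.py 0.499 0.0305 0.149 2.7 8; python3 - <<'E'
from h import *
im,d=camera('scene');crop(im,250,130,450,330,'pics/s10.png',3)
E
```

```text
t 17.70 p [0.6142 0.0373 0.1504] yaw 2.43 tilt(z) [-0.0003 -0.0013 -1.    ] w 0.0134 F [ 0.6101  0.5302 -3.2796]
rotvec total [-0.0226  0.0755 -0.269 ] world d [-0.1152 -0.0068 -0.0014] dist 0.11542913576967585
[-0.0, 0.0, -0.0] [-0.0002, -0.0144, 0.0002]
[-0.0, 0.0, -0.0] [-0.0002, -0.0144, 0.0002]
[-0.0, 0.0, -0.0] [-0.0002, -0.0144, 0.0002]
[-0.0, 0.0, -0.0] [-0.0002, -0.0144, 0.0002]
[-0.0, 0.0, -0.0] [-0.0002, -0.0144, 0.0002]
[-0.0, 0.0, -0.0] [-0.0002, -0.0144, 0.0002]
[-0.0, 0.0, -0.0] [-0.0002, -0.0144, 0.0002]
[-0.0, 0.0, -0.0] [-0.0002, -0.0144, 0.0002]
```

View pics/s10.png

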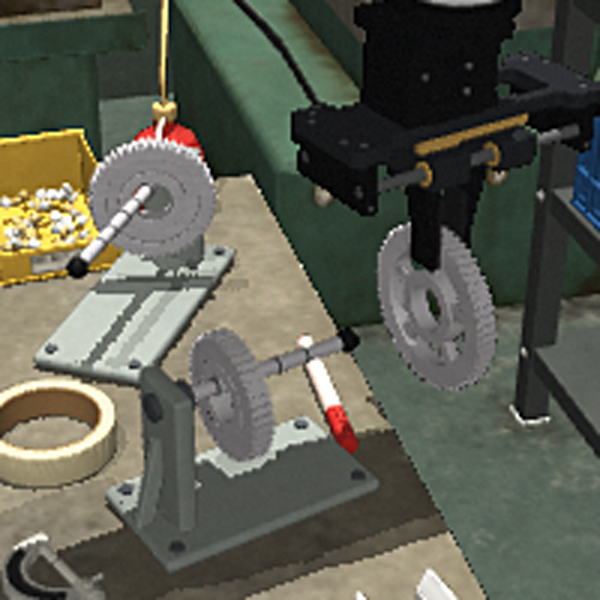

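Emit:
{"api": "send_rows", "payload": {
  "steps": [
    [0, 0, 0, -0.0005, -0.008, 0.001, 1],
    [0, 0, 0, -0.0005, -0.013, 0, 1],
    [0, 0, 0, -0.0005, -0.014, 0, 1],
    [0, 0, 0, 0, -0.014, 0, 1],
    [0, 0, 0, 0, -0.014, 0, 1],
    [0, 0, 0, 0, -0.014, 0, 1],
    [0, 0, 0, 0, -0.014, 0, 1],
    [0, 0, 0, 0, -0.013, 0, 1],
    [0, 0, 0, 0, -0.005, 0, 1],
    [0, 0, 0, 0, 0, 0, 1]
  ]
}}

```text
time: 18.75
ee_pos: [0.4995, 0.0294, 0.1524]
eef_rot: [0.693, 0.721, 0.003, 0.001]
ft_force: [0.1, -0.2, -4.1]
width: 0.0136
```

```bash
python3 m.py 0.4995 0.0305 0.138 2.7 7; python3 - <<'E'
from h import *
im,d=camera('scene');crop(im,250,130,450,330,'pics/s11.png',3)
E
```

```text
t 18.75 p [0.4995 0.0294 0.1524] yaw 2.33 tilt(z) [ 0.0063  0.0028 -1.    ] w 0.0136 F [ 0.1374 -0.2315 -4.103 ]
rotvec total [ 0.3667 -0.1439 -0.368 ] world d [ 0.      0.0011 -0.0144] dist 0.01443551244244608
[0.1, -0.0, -0.1] [0.0002, -0.0, 0.0021]
[0.1, -0.0, -0.1] [0.0002, 0.0, 0.0021]
[0.1, -0.0, -0.1] [0.0002, 0.0, 0.0021]
[0.1, -0.0, -0.1] [0.0002, 0.0, 0.0021]
[0.1, -0.0, -0.1] [0.0002, 0.0, 0.0021]
[0.1, -0.0, -0.1] [0.0002, 0.0, 0.0021]
[0.1, -0.0, -0.1] [0.0002, 0.0, 0.0021]
```

View pics/s11.png

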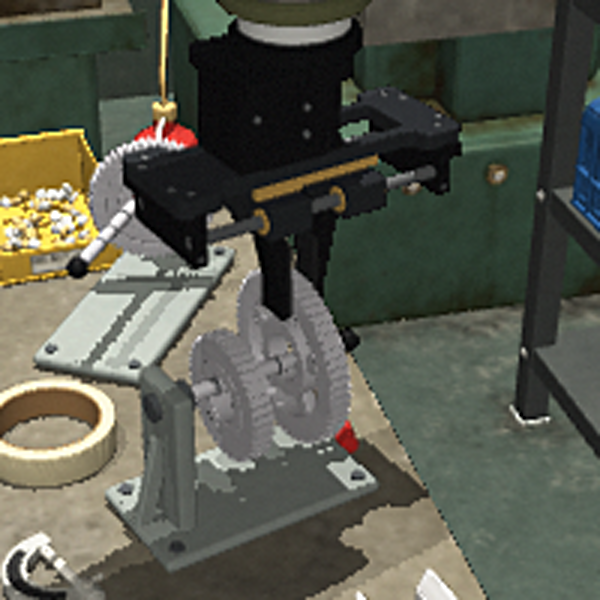

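Gear 2 is on the rod in front of the small one. Lower and release.

Emit:
{"api": "send_rows", "payload": {
  "steps": [
    [0.3, -0.1, -0.3, 0, 0, 0.003, 1],
    [0, 0, 0, 0, 0, 0.003, 1],
    [0, 0, 0, 0, 0, 0.003, 1],
    [0, 0, 0, 0, 0, 0.002, 1],
    [0, 0, 0, 0, 0, 0.0015, 1],
    [0, 0, 0, 0, 0, 0.001, 1],
    [0, 0, 0, 0, 0, 0, 1],
    [0, 0, 0, 0, 0, 0, 0.42],
    [0, 0, 0, 0, 0, 0, 0.42],
    [0, 0, 0, 0, 0, 0, 0.42]
  ]
}}

```text
time: 19.8
ee_pos: [0.5026, 0.0293, 0.1386]
eef_rot: [0.691, 0.723, 0.001, 0.001]
ft_force: [-0.3, -0.2, 0.0]
width: 0.0241
```

```bash
python3 m.py - - 0.24 2.7 4
```

```text
t 19.80 p [0.5026 0.0293 0.1386] yaw 2.64 tilt(z) [ 0.0038 -0.0003 -1.    ] w 0.0241 F [-0.2779 -0.1619  0.0213]
rotvec total [ 0.2151  0.0274 -0.0625] world d [0.     0.     0.1014] dist 0.10137391013412808
[0.1, 0.0, -0.0] [-0.0, 0.0001, -0.0253]
[0.1, 0.0, -0.0] [-0.0, 0.0001, -0.0253]
[0.1, 0.0, -0.0] [-0.0, 0.0, -0.0253]
[0.1, 0.0, -0.0] [-0.0, 0.0, -0.0253]
```

Emit:
{"api": "send_rows", "payload": {
  "steps": [
    [0, 0, 0, 0, 0, -0.012, 0.42],
    [0, 0, 0, 0, 0, -0.03, 0.42],
    [0, 0, 0, 0, 0, -0.035, 0.42],
    [0, 0, -8, 0, 0, -0.03, 0.42],
    [0, 0, -8, 0.02, 0, 0, 0.42],
    [0, 0, -8, 0.035, 0.01, 0, 0.42],
    [0, 0, -8, 0.035, 0.015, 0, 0.42],
    [0, 0, -8, 0.03, 0.025, 0, 0.42],
    [0, 0, -8, 0.02, 0.03, 0, 0.42],
    [0, 0, -8, 0.015, 0.03, 0, 0.42]
  ]
}}

```text
time: 20.8
ee_pos: [0.5139, 0.2308, 0.2624]
eef_rot: [0.259, 0.966, 0.004, 0.006]
ft_force: [0.9, -0.5, 0.4]
width: 0.0251
```

```bash
python3 m.py 0.5289 0.2993 0.18 67 7;python3 - <<'E'
from h import *
im,d=camera('wrist');cv2.imwrite('pics/w11.png',im)
im,d=camera('scene');crop(im,180,120,380,320,'pics/s12.png',3)
E
```

```text
t 20.80 p [0.5139 0.2308 0.2624] yaw 59.94 tilt(z) [ 0.0145  0.0051 -0.9999] w 0.0251 F [ 0.8553 -0.5317  0.4287]
rotvec total [ 0.6309  0.6151 -7.0606] world d [ 0.015   0.0685 -0.0824] dist 0.10817526775557663
[0.1, 0.1, -1.0] [0.0032, 0.0094, 0.0118]
[0.1, 0.1, -1.0] [0.003, 0.0095, 0.0118]
[0.1, 0.1, -1.0] [0.0028, 0.0095, 0.0118]
[0.1, 0.1, -1.0] [0.0026, 0.0096, 0.0118]
[0.1, 0.1, -1.0] [0.0024, 0.0097, 0.0118]
[0.1, 0.1, -1.0] [0.0022, 0.0097, 0.0118]
[0.1, 0.1, -1.0] [0.002, 0.0098, 0.0118]
```

View pics/s12.png

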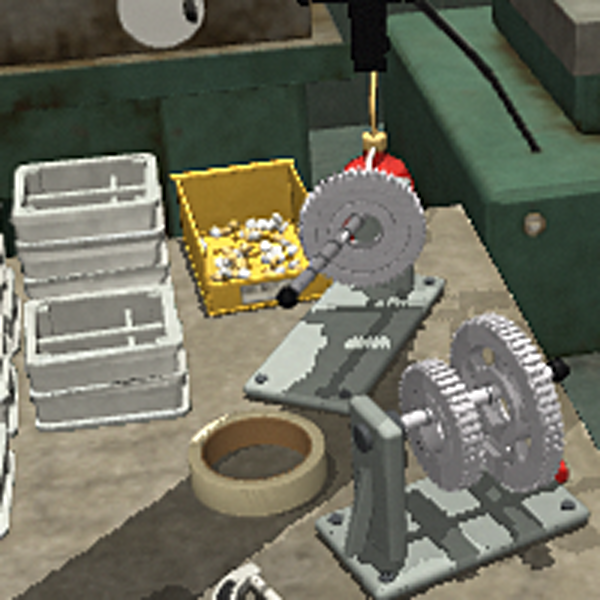

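Emit:
{"api": "send_rows", "payload": {
  "steps": [
    [0.1, 0.1, -0.7, 0.003, 0.007, 0.01, 0.42],
    [0.1, 0.1, -0.9, 0.003, 0.009, 0.0115, 0.42],
    [0.1, 0.1, -0.9, 0.003, 0.0095, 0.0115, 0.42],
    [0.1, 0.1, -0.9, 0.0025, 0.0095, 0.0115, 0.42],
    [0.1, 0.1, -0.9, 0.0025, 0.0095, 0.0115, 0.42],
    [0, 0, -0.9, 0.002, 0.0095, 0.0115, 0.42],
    [0, 0, -0.5, 0.002, 0.007, 0.011, 0.42],
    [0, 0, 0, 0, 0, 0, 0.42],
    [0, 0, 0, 0, 0, 0, 0.42],
    [0, 0, 0, 0, 0, 0, 0.42]
  ]
}}

```text
time: 21.9
ee_pos: [0.5269, 0.2998, 0.1765]
eef_rot: [0.208, 0.978, -0.0, 0.0]
ft_force: [0.6, -0.6, 0.1]
width: 0.0253
```

```bash
python3 m.py 0.5289 0.2993 0.131 67 6; python3 - <<'E'
from h import *
im,d=camera('wrist');cv2.imwrite('pics/w12.png',im)
E
```

```text
t 21.90 p [0.5269 0.2998 0.1765] yaw 66.04 tilt(z) [ 0.0003 -0.0009 -1.    ] w 0.0253 F [ 0.5677 -0.6456  0.0762]
rotvec total [-0.0391  0.0376 -0.9648] world d [ 0.002  -0.0005 -0.0455] dist 0.04553731339221821
[-0.0, 0.0, -0.2] [-0.0003, 0.0001, 0.0076]
[-0.0, 0.0, -0.2] [-0.0003, 0.0001, 0.0076]
[-0.0, 0.0, -0.2] [-0.0003, 0.0001, 0.0076]
[-0.0, 0.0, -0.2] [-0.0003, 0.0001, 0.0076]
[-0.0, 0.0, -0.2] [-0.0003, 0.0001, 0.0076]
[-0.0, 0.0, -0.2] [-0.0003, 0.0001, 0.0076]
```

View pics/w12.png

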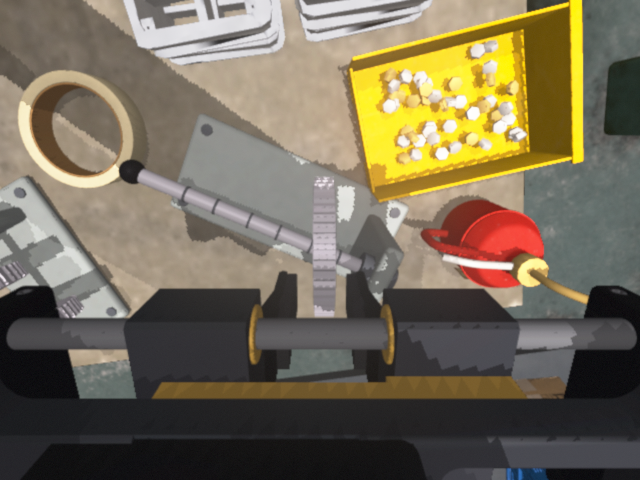

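Emit:
{"api": "send_rows", "payload": {
  "steps": [
    [0, 0, -0.2, -0.0003, 0, 0.0075, 0.42],
    [0, 0, -0.2, -0.0003, 0, 0.0075, 0.42],
    [0, 0, -0.2, -0.0003, 0, 0.0075, 0.42],
    [0, 0, -0.2, -0.0003, 0, 0.0075, 0.42],
    [0, 0, 0, 0, 0, 0.0075, 0.42],
    [0, 0, 0, 0, 0, 0.005, 0.42],
    [0, 0, 0, 0, 0, 0, 1],
    [0, 0, 0, 0, 0, 0, 1],
    [0, 0, 0, 0, 0, 0, 1],
    [0, 0, 0, 0, 0, 0, 1]
  ]
}}

```text
time: 22.95
ee_pos: [0.5288, 0.299, 0.1317]
eef_rot: [0.201, 0.98, 0.001, 0.001]
ft_force: [-0.3, -0.0, -1.7]
width: 0.0134
```

```bash
python3 m.py - - 0.14 42.7 6
```

```text
t 22.95 p [0.5288 0.299  0.1317] yaw 66.83 tilt(z) [ 0.0024  0.0012 -1.    ] w 0.0134 F [-0.3444 -0.0324 -1.7197]
rotvec total [ 0.1376  0.0702 24.1304] world d [0.     0.     0.0083] dist 0.008319550198892162
[0.0, 0.0, 4.0] [-0.0, 0.0, -0.0014]
[0.0, 0.0, 4.0] [-0.0, 0.0, -0.0014]
[0.0, 0.0, 4.0] [-0.0, 0.0, -0.0014]
[0.0, 0.0, 4.0] [-0.0, 0.0, -0.0014]
[0.0, 0.0, 4.0] [-0.0, 0.0, -0.0014]
[0.0, 0.0, 4.0] [-0.0, 0.0, -0.0014]
```

Emit:
{"api": "send_rows", "payload": {
  "steps": [
    [0, 0, 0, 0, 0, -0.003, 1],
    [0, 0, 0, 0, 0, -0.003, 1],
    [0, 0, 0, 0, 0, -0.003, 1],
    [0, 0, 4, 0, 0, 0, 1],
    [0, 0, 4, 0, 0, 0, 1],
    [0, 0, 4, 0, 0, 0, 1],
    [0, 0, 4, 0, 0, 0, 1],
    [0, 0, 4, 0, 0, 0, 1],
    [0, 0, 3.5, 0, 0, 0, 1],
    [0, 0, 0, 0, 0, 0, 1]
  ]
}}

```text
time: 23.95
ee_pos: [0.5283, 0.2976, 0.1424]
eef_rot: [0.404, 0.915, 0.0, 0.0]
ft_force: [-0.6, -0.1, -3.3]
width: 0.0136
```

```bash
python3 m.py 0.409 0.189 0.1427 42.7 12
```

```text
t 23.95 p [0.5283 0.2976 0.1424] yaw 42.37 tilt(z) [ 0.0009 -0.0003 -1.    ] w 0.0136 F [-0.5926 -0.1369 -3.3184]
rotvec total [ 0.0266  0.0464 -0.3334] world d [-0.1193 -0.1086  0.0003] dist 0.16129543377164102
[0.0, 0.0, -0.0] [0.0, -0.0134, -0.0]
[0.0, 0.0, -0.0] [0.0, -0.0134, -0.0]
[0.0, 0.0, -0.0] [0.0, -0.0134, -0.0]
[0.0, 0.0, -0.0] [0.0, -0.0134, -0.0]
[0.0, 0.0, -0.0] [0.0, -0.0134, -0.0]
[0.0, 0.0, -0.0] [0.0, -0.0134, -0.0]
[0.0, 0.0, -0.0] [0.0, -0.0134, -0.0]
[0.0, 0.0, -0.0] [0.0001, -0.0134, -0.0]
[0.0, 0.0, -0.0] [0.0001, -0.0134, -0.0]
[0.0, 0.0, -0.0] [0.0001, -0.0134, -0.0]
[0.0, 0.0, -0.0] [0.0001, -0.0134, -0.0]
[0.0, 0.0, -0.0] [0.0001, -0.0134, -0.0]
```

Emit:
{"api": "send_rows", "payload": {
  "steps": [
    [0, 0, -0.2, 0, -0.008, 0, 1],
    [0, 0, 0, 0, -0.014, 0, 1],
    [0, 0, 0, 0, -0.016, 0, 1],
    [0, 0, 0, 0, -0.016, 0, 1],
    [0, 0, 0, 0, -0.016, 0, 1],
    [0, 0, 0, 0, -0.016, 0, 1],
    [0, 0, 0, 0, -0.012, 0, 1],
    [0, 0, 0, 0, -0.006, 0, 1],
    [0, 0, 0, 0, 0, 0, 1],
    [0, 0, 0, 0, 0, 0, 1]
  ]
}}

```text
time: 24.95
ee_pos: [0.4465, 0.2208, 0.1427]
eef_rot: [0.395, 0.919, 0.0, 0.0]
ft_force: [0.2, -0.0, -3.1]
width: 0.0137
```

```bash
python3 m.py 0.405 0.185 0.1427 42.7 5
```

```text
t 24.95 p [0.4465 0.2208 0.1427] yaw 43.53 tilt(z) [ 0.0004  0.0003 -1.    ] w 0.0137 F [ 0.2162 -0.0088 -3.1331]
rotvec total [0.0296 0.0024 0.8291] world d [-0.0415 -0.0358 -0.    ] dist 0.05480762852937483
[0.0, 0.0, 0.2] [0.0005, -0.0109, -0.0]
[0.0, 0.0, 0.2] [0.0005, -0.011, -0.0]
[0.0, 0.0, 0.2] [0.0005, -0.011, 0.0]
[0.0, 0.0, 0.2] [0.0004, -0.011, 0.0]
[0.0, 0.0, 0.2] [0.0004, -0.011, 0.0]
```

Emit:
{"api": "send_rows", "payload": {
  "steps": [
    [0, 0, 0.3, 0.0005, -0.009, 0, 1],
    [0, 0, 0.3, 0.0005, -0.011, 0, 1],
    [0, 0, 0.2, 0.0005, -0.012, 0, 1],
    [0, 0, 0, 0, -0.012, 0, 1],
    [0, 0, 0, 0, -0.009, 0, 1],
    [0, 0, 0, 0, 0, 0, 1],
    [0, 0, 0, 0, 0, 0, 1],
    [0, 0, 0, 0, 0, -0.02, 1],
    [0, 0, 0, 0, 0, -0.035, 1],
    [0, 0, 0, 0, 0, -0.04, 1]
  ]
}}

```text
time: 25.95
ee_pos: [0.4018, 0.1823, 0.2355]
eef_rot: [0.401, 0.916, -0.005, -0.001]
ft_force: [0.5, 0.3, -2.7]
width: 0.0137
```

```bash
python3 m.py 0.459 -0.194 0.26 -2.9 10
```

```text
t 25.95 p [0.4018 0.1823 0.2355] yaw 42.69 tilt(z) [-0.006  -0.0072 -1.    ] w 0.0137 F [ 0.4994  0.2658 -2.7068]
rotvec total [-0.4742  0.2814 45.5906] world d [ 0.0572 -0.3763  0.0245] dist 0.3813933798373801
[-0.0, 0.0, 4.6] [-0.0315, -0.0213, -0.0022]
[-0.0, 0.0, 4.6] [-0.0331, -0.0188, -0.0022]
[-0.0, 0.0, 4.6] [-0.0345, -0.0161, -0.0023]
[-0.0, 0.0, 4.6] [-0.0357, -0.0133, -0.0023]
[-0.0, 0.0, 4.6] [-0.0366, -0.0104, -0.0023]
[-0.0, 0.0, 4.6] [-0.0373, -0.0074, -0.0024]
[-0.0, 0.0, 4.6] [-0.0378, -0.0044, -0.0024]
[-0.0, 0.0, 4.6] [-0.038, -0.0014, -0.0024]
[-0.0, 0.0, 4.6] [-0.038, 0.0016, -0.0024]
[-0.0, 0.0, 4.6] [-0.0378, 0.0046, -0.0024]
```

Emit:
{"api": "send_rows", "payload": {
  "steps": [
    [0, 0, 4.6, -0.0315, -0.0215, -0.012, 1],
    [0, 0, 4.6, -0.033, -0.019, -0.01, 1],
    [0, 0, 4.6, -0.0345, -0.016, -0.003, 1],
    [0, 0, 4.6, -0.0355, -0.0135, 0, 1],
    [0, 0, 4.6, -0.0365, -0.0105, 0, 1],
    [0, 0, 4.6, -0.037, -0.0075, 0, 1],
    [0, 0, 4.6, -0.0375, -0.0045, 0, 1],
    [0, 0, 4.6, -0.038, -0.0015, 0, 1],
    [0, 0, 4.6, -0.036, 0.0015, 0, 1],
    [0, 0, 4.2, -0.025, 0.0045, 0, 1]
  ]
}}

```text
time: 26.95
ee_pos: [0.4601, -0.1873, 0.2716]
eef_rot: [0.732, 0.681, 0.003, 0.005]
ft_force: [-0.8, 0.7, -2.8]
width: 0.0139
```

```bash
python3 m.py 0.4595 -0.194 0.19 -2.9 7
```

```text
t 26.95 p [ 0.4601 -0.1873  0.2716] yaw -4.16 tilt(z) [ 0.0112 -0.0021 -0.9999] w 0.0139 F [-0.8211  0.6858 -2.805 ]
rotvec total [ 0.6479  0.0782 -1.2614] world d [-0.0006 -0.0067 -0.0816] dist 0.0818556436218593
[0.1, 0.0, -0.2] [-0.001, -0.0002, 0.0117]
[0.1, 0.0, -0.2] [-0.001, -0.0001, 0.0117]
[0.1, 0.0, -0.2] [-0.001, -0.0001, 0.0117]
[0.1, 0.0, -0.2] [-0.001, -0.0001, 0.0117]
[0.1, 0.0, -0.2] [-0.001, -0.0001, 0.0117]
[0.1, 0.0, -0.2] [-0.001, -0.0001, 0.0117]
[0.1, 0.0, -0.2] [-0.001, -0.0001, 0.0117]
```

Emit:
{"api": "send_rows", "payload": {
  "steps": [
    [0.1, 0, 0.3, -0.0003, 0, 0.01, 1],
    [0.1, 0, -0.3, -0.0005, 0, 0.012, 1],
    [0.1, 0, -0.3, -0.0005, 0, 0.012, 1],
    [0.1, 0, -0.3, -0.0005, 0, 0.012, 1],
    [0.1, 0, -0.3, -0.0005, 0, 0.012, 1],
    [0, 0, -0.3, 0, 0, 0.012, 1],
    [0, 0, 0, 0, 0, 0.008, 1],
    [0, 0, 0, 0, 0, 0, 1],
    [0, 0, 0, 0, 0, 0, 1],
    [0, 0, 0, 0, 0, 0, 1]
  ]
}}

```text
time: 27.95
ee_pos: [0.4611, -0.1895, 0.1867]
eef_rot: [0.724, 0.69, -0.001, 0.001]
ft_force: [-0.7, 0.3, -2.4]
width: 0.0137
```

```bash
python3 m.py 0.4595 -0.194 0.145 -2.9 5; python3 - <<'E'
from h import *
im,d=camera('scene');crop(im,300,230,460,430,'pics/s14.png',3)
im,d=camera('wrist');cv2.imwrite('pics/w14.png',im)
E
```

```text
t 27.95 p [ 0.4611 -0.1895  0.1867] yaw -2.77 tilt(z) [ 0.0004 -0.0033 -1.    ] w 0.0137 F [-0.6806  0.252  -2.4015]
rotvec total [0.0323 0.1855 0.1294] world d [-0.0016 -0.0045 -0.0417] dist 0.04195117341108814
[0.0, 0.0, 0.0] [-0.0009, -0.0003, 0.0083]
[0.0, 0.0, 0.0] [-0.0009, -0.0003, 0.0083]
[0.0, 0.0, 0.0] [-0.0009, -0.0003, 0.0083]
[0.0, 0.0, 0.0] [-0.0009, -0.0003, 0.0083]
[0.0, 0.0, 0.0] [-0.0009, -0.0003, 0.0083]
```

View pics/s14.png

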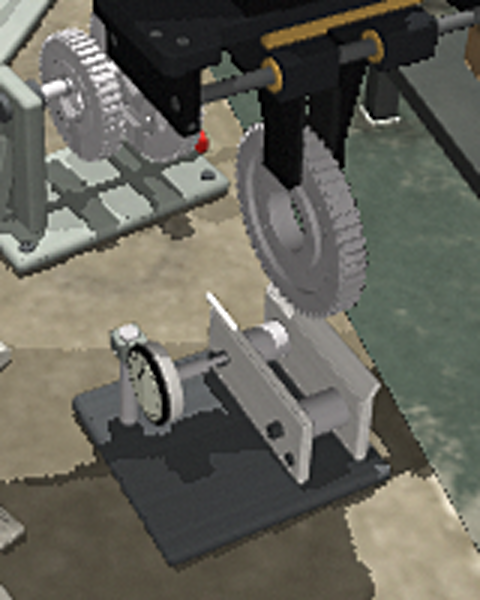

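View pics/w14.png

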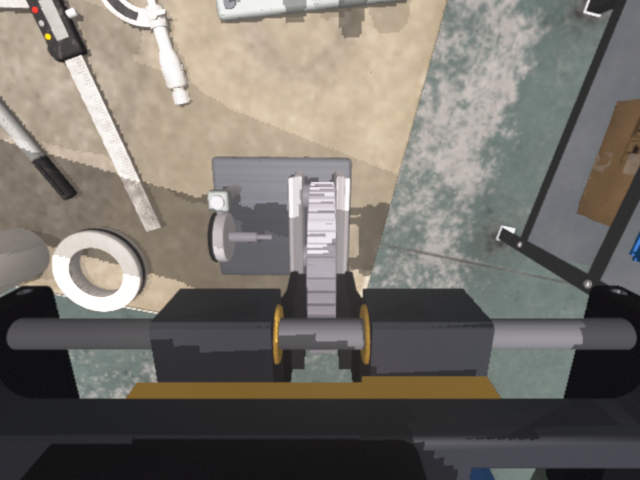

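Emit:
{"api": "send_rows", "payload": {
  "steps": [
    [0, 0.2, 0, -0.001, -0.0003, 0.008, 1],
    [0, 0, 0, -0.001, -0.0003, 0.009, 1],
    [0, 0, 0, -0.001, -0.0003, 0.009, 1],
    [0, 0, 0, -0.001, -0.0003, 0.009, 1],
    [0, 0, 0, -0.0005, 0, 0.007, 1],
    [0, 0, 0, 0, 0, 0.003, 1],
    [0, 0, 0, 0, 0, 0.002, 1],
    [0, 0, 0, 0, 0, 0, 1],
    [0, 0, 0, 0, 0, 0, 1],
    [0, 0, 0, 0, 0, 0, 1]
  ]
}}

```text
time: 29.05
ee_pos: [0.46, -0.1945, 0.1358]
eef_rot: [0.724, 0.69, 0.001, 0.0]
ft_force: [-0.2, 0.1, -3.3]
width: 0.0136
```

```bash
python3 m.py 0.4595 -0.194 0.1347 -2.9 5; python3 - <<'E'
from h import *
im,d=camera('scene');crop(im,300,230,460,430,'pics/s15.png',3)
im,d=camera('wrist');cv2.imwrite('pics/w15.png',im)
E
```

```text
t 29.05 p [ 0.46   -0.1945  0.1358] yaw -2.78 tilt(z) [ 0.0016  0.0005 -1.    ] w 0.0136 F [-0.1872  0.0971 -3.3342]
rotvec total [ 0.0886 -0.0306  0.1224] world d [-0.0005  0.0005 -0.0011] dist 0.0013499436624398473
[0.0, -0.0, 0.0] [0.0001, -0.0001, 0.0002]
[0.0, -0.0, 0.0] [0.0001, -0.0001, 0.0002]
[0.0, -0.0, 0.0] [0.0001, -0.0001, 0.0002]
[0.0, -0.0, 0.0] [0.0001, -0.0001, 0.0002]
[0.0, -0.0, 0.0] [0.0001, -0.0001, 0.0002]
```

View pics/s15.png

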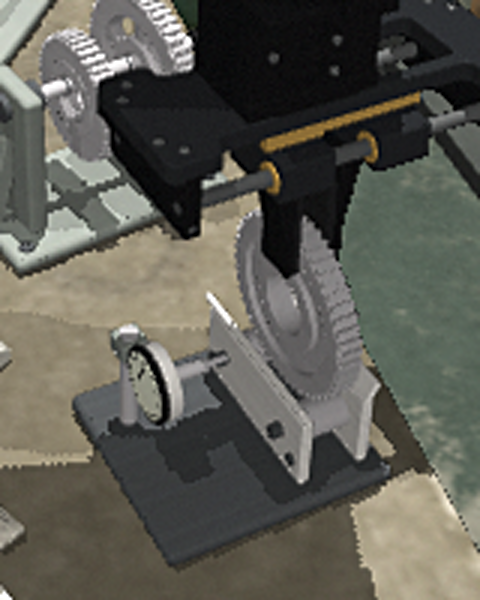

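Emit:
{"api": "send_rows", "payload": {
  "steps": [
    [0, 0, 0, 0, 0, 0.0008, 1],
    [0, 0, 0, 0, 0, 0.0008, 1],
    [0, 0, 0, 0, 0, 0.0005, 1],
    [0, 0, 0, 0, 0, 0.0005, 1],
    [0, 0, 0, 0, 0, 0, 1],
    [0, 0, 0, 0, 0, 0, 1],
    [0, 0, 0, 0, 0, 0, 1],
    [0, 0, 0, 0, 0, 0, 1],
    [0, 0, 0, 0, 0, 0, 1],
    [0, 0, 0, 0, 0, 0, 1]
  ]
}}

```text
time: 30.15
ee_pos: [0.4606, -0.1948, 0.1337]
eef_rot: [0.724, 0.69, 0.001, 0.001]
ft_force: [-0.6, -0.6, -1.5]
width: 0.0142
```

Emit:
{"api": "send_rows", "payload": {
  "steps": [
    [0, 0, 0, 0, 0, 0.0005, 1],
    [0, 0, 0, 0, 0, 0.0005, 1],
    [0, 0, 0, 0, 0, 0, 1],
    [0, 0, 0, 0, 0, 0, 1],
    [0, 0, 0, 0, 0, 0, 1],
    [0, 0, 0, 0, 0, 0, 0.6],
    [0, 0, 0, 0, 0, 0, 0.5],
    [0, 0, 0, 0, 0, 0, 0.42],
    [0, 0, 0, 0, 0, 0, 0.42],
    [0, 0, 0, 0, 0, 0, 0.42]
  ]
}}

```text
time: 31.15
ee_pos: [0.4616, -0.195, 0.1339]
eef_rot: [0.724, 0.69, 0.002, 0.002]
ft_force: [0.5, 0.1, 0.5]
width: 0.0248
```

```bash
python3 m.py - - 0.24 - 4; python3 - <<'E'
from h import *
im,d=camera('scene');crop(im,300,230,460,430,'pics/s16.png',3)
im,d=camera('wrist');cv2.imwrite('pics/w16.png',im)
E
```

```text
t 31.15 p [ 0.4616 -0.195   0.1339] yaw -2.77 tilt(z) [ 0.0051  0.0005 -1.    ] w 0.0248 F [0.5045 0.0586 0.5448]
rotvec total [ 0.293  -0.0415  0.0001] world d [0.     0.     0.1061] dist 0.1061487277039426
[0.1, -0.0, 0.0] [0.0, 0.0001, -0.0265]
[0.1, -0.0, 0.0] [0.0, 0.0001, -0.0265]
[0.1, -0.0, 0.0] [0.0, 0.0001, -0.0265]
[0.1, -0.0, 0.0] [0.0, 0.0, -0.0265]
```

View pics/s16.png

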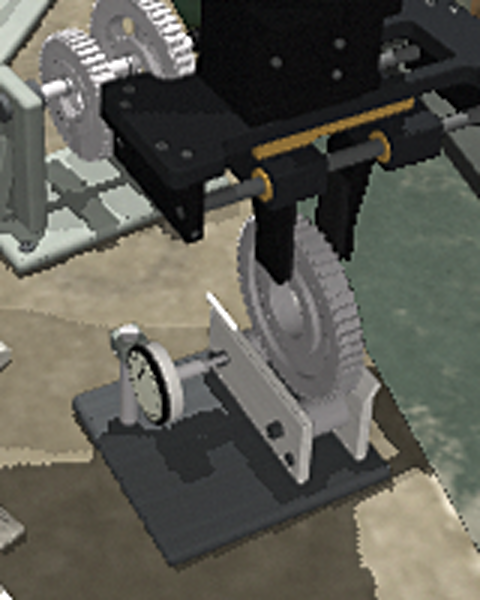

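View pics/w16.png

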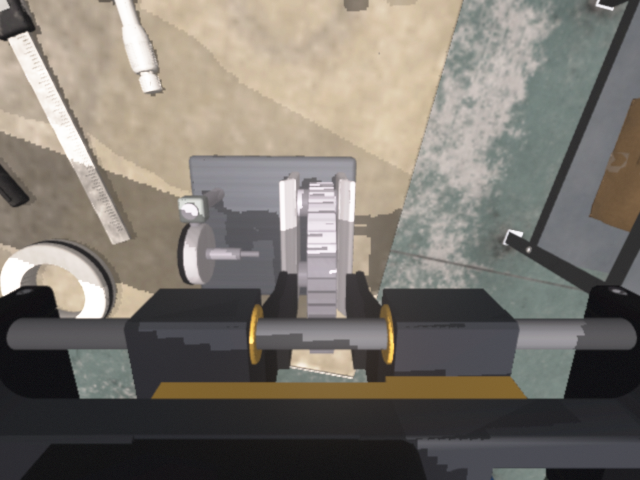

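Emit:
{"api": "send_rows", "payload": {
  "steps": [
    [0, 0, 0, 0, 0, -0.01, 0.42],
    [0, 0, 0, 0, 0, -0.025, 0.42],
    [0, 0, 0, 0, 0, -0.035, 0.42],
    [0, 0, 0, 0, 0, -0.035, 0.42],
    [0, 0, -0.8, 0.025, 0.004, 0, 0.42],
    [0, 0, -0.8, 0.04, 0.007, 0, 0.42],
    [0, 0, -0.8, 0.045, 0.007, 0, 0.42],
    [0, 0, -0.8, 0.045, 0.007, 0, 0.42],
    [0, 0, -0.8, 0.035, 0.005, 0, 0.42],
    [0, 0, -0.8, 0.015, 0, 0, 0.42]
  ]
}}

```text
time: 32.25
ee_pos: [0.496, 0.0106, 0.2509]
eef_rot: [0.698, 0.716, 0.004, 0.004]
ft_force: [-0.2, 0.4, -0.0]
width: 0.0255
```

```bash
python3 m.py 0.501 0.030 0.19 2.7 7; python3 - <<'E'
from h import *
im,d=camera('top');cv2.imwrite('pics/t17.png',im);np.save('pics/t17.npy',d)
im,d=camera('scene');cv2.imwrite('pics/s17.png',im);np.save('pics/s17.npy',d)
E
```

```text
t 32.25 p [0.496  0.0106 0.2509] yaw 1.46 tilt(z) [ 0.0119  0.0007 -0.9999] w 0.0255 F [-0.2154  0.4383 -0.0382]
rotvec total [ 0.6833 -0.018  -1.2355] world d [ 0.005   0.0194 -0.0609] dist 0.06407868185535304
[0.1, -0.0, -0.2] [0.0027, 0.0007, 0.0087]
[0.1, -0.0, -0.2] [0.0027, 0.0007, 0.0087]
[0.1, -0.0, -0.2] [0.0027, 0.0007, 0.0087]
[0.1, -0.0, -0.2] [0.0027, 0.0008, 0.0087]
[0.1, -0.0, -0.2] [0.0027, 0.0008, 0.0087]
[0.1, -0.0, -0.2] [0.0027, 0.0008, 0.0087]
[0.1, -0.0, -0.2] [0.0027, 0.0008, 0.0087]
```

View pics/s17.png

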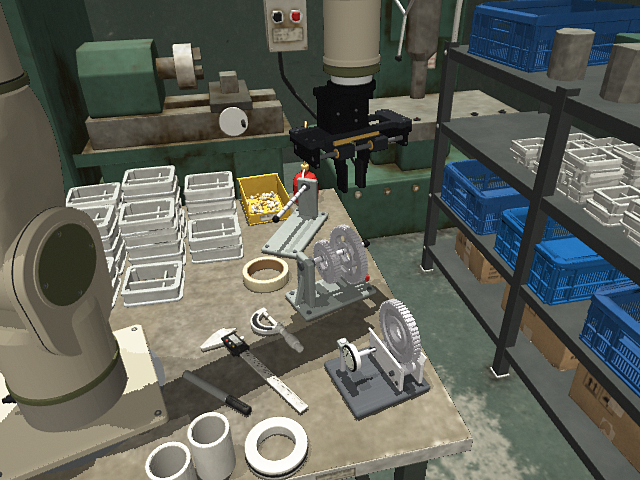

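```bash
python3 - <<'E'
from h import *
for nm,f in(('scene','s17'),('top','t17')):
  W=pts(np.load(f'pics/{f}.npy'),camera_params(nm))
  def sel(lo,hi):
    m=np.isfinite(W[...,0])
    for k in range(3): m&=(W[...,k]>lo[k])&(W[...,k]<hi[k])
    return W[m]
  for n,lo,hi in(('small',(.43,-.02,.11),(.478,.08,.135)),('spoked',(.478,-.03,.11),(.53,.1,.15)),('web',(.42,-.26,.10),(.50,-.12,.15))):
    p=sel(lo,hi)
    if len(p)<10: print(nm,n,len(p));continue
    a=np.polyfit(p[:,1],p[:,0],1);r=p[:,0]-np.polyval(a,p[:,1])
    t=p[p[:,2]>np.percentile(p[:,2],98)-.005]
    print(nm,n,len(p),'yaw',-np.degrees(np.arctan(a[0])),'res',np.percentile(r,[2,98]),'top',t.mean(0),t[:,0].min(),t[:,0].max(),'zmax',p[:,2].max())
E
```

```text
scene small 232 yaw 6.876440900796133 res [-0.006  0.009] top [0.4551 0.0261 0.1242] 0.4475724923185719 0.46329062835942103 zmax 0.12760441764284963
scene spoked 482 yaw 5.556636966951643 res [-0.0056  0.0091] top [0.5014 0.0279 0.1398] 0.4941511406771152 0.5092905203583441 zmax 0.14357924006963435
scene web 879 yaw -0.02669171265689167 res [-0.0053  0.0092] top [ 0.4614 -0.1964  0.1339] 0.45449700644507574 0.4704029526989816 zmax 0.1377497681689553
top small 122 yaw -0.6995505608259596 res [-0.0065  0.0073] top [0.4542 0.0422 0.1213] 0.44751700723862037 0.4609937703107404 zmax 0.1255799269460517
top spoked 253 yaw 1.8198282086171877 res [-0.0066  0.0071] top [0.5013 0.0432 0.1382] 0.4950401218876739 0.5085791913524687 zmax 0.14286616490783943
top web 0
```

Emit:
{"api": "send_rows", "payload": {
  "steps": [
    [0.1, 0, -0.2, 0.0015, 0.0006, 0.01, 0.42],
    [0.1, 0, -0.2, 0.0025, 0.0006, 0.015, 0.42],
    [0.1, 0, -0.2, 0.0025, 0.0006, 0.017, 0.42],
    [0.1, 0, -0.2, 0.0025, 0.0006, 0.018, 0.42],
    [0.1, 0, -0.2, 0.0025, 0.0005, 0.016, 0.42],
    [0, 0, -0.2, 0.0025, 0.0005, 0.01, 0.42],
    [0, 0, 0, 0.0015, 0, 0.006, 0.42],
    [0, 0, 0, 0, 0, 0, 0.42],
    [0, 0, 0, 0, 0, 0, 0.42],
    [0, 0, 0, 0, 0, 0, 0.42]
  ]
}}

```text
time: 33.35
ee_pos: [0.4994, 0.0119, 0.1551]
eef_rot: [0.697, 0.717, 0.001, 0.002]
ft_force: [1.0, -0.3, -0.8]
width: 0.0249
```

```bash
python3 m.py 0.5015 0.030 0.138 2.7 5
```

```text
t 33.35 p [0.4994 0.0119 0.1551] yaw 1.61 tilt(z) [ 0.0051 -0.0014 -1.    ] w 0.0249 F [ 0.9839 -0.3297 -0.76  ]
rotvec total [ 0.2879  0.0889 -1.0865] world d [ 0.0021  0.0181 -0.0171] dist 0.024957429319274124
[0.1, 0.0, -0.2] [0.0036, 0.0005, 0.0034]
[0.1, 0.0, -0.2] [0.0036, 0.0005, 0.0034]
[0.1, 0.0, -0.2] [0.0036, 0.0005, 0.0034]
[0.1, 0.0, -0.2] [0.0036, 0.0006, 0.0034]
[0.1, 0.0, -0.2] [0.0036, 0.0006, 0.0034]
```

Emit:
{"api": "send_rows", "payload": {
  "steps": [
    [0.1, 0, -0.3, 0.005, 0.0005, 0, 0.42],
    [0.1, 0, -0.3, 0.005, 0.0005, 0, 0.42],
    [0.1, 0, -0.3, 0.004, 0.0005, 0, 0.42],
    [0, 0, -0.2, 0.003, 0.0005, 0, 0.42],
    [0, 0, 0, 0, 0, 0, 0.42],
    [0, 0, 0, 0, 0, 0, 0.42],
    [0, 0, 0, 0, 0, 0, 0.42],
    [0, 0, 0, 0, 0, 0, 0.42],
    [0, 0, 0, 0, 0, 0, 0.42],
    [0, 0, 0, 0, 0, 0, 0.42]
  ]
}}

```text
time: 34.35
ee_pos: [0.5017, 0.031, 0.1565]
eef_rot: [0.689, 0.724, 0.0, 0.001]
ft_force: [1.0, -0.4, 0.7]
width: 0.0254
```

```bash
python3 m.py 0.5015 0.030 0.138 2.7 5; python3 - <<'E'
from h import *
im,d=camera('wrist');cv2.imwrite('pics/w18.png',im)
print(read_state()['joint_positions'])
E
```

```text
t 34.35 p [0.5017 0.031  0.1565] yaw 2.85 tilt(z) [ 0.0016 -0.0004 -1.    ] w 0.0254 F [ 0.9782 -0.4437  0.7037]
rotvec total [0.0913 0.0281 0.1518] world d [-0.0002 -0.001  -0.0185] dist 0.018510050772474453
[0.0, 0.0, 0.0] [-0.0002, -0.0001, 0.0037]
[0.0, 0.0, 0.0] [-0.0002, -0.0001, 0.0037]
[0.0, 0.0, 0.0] [-0.0002, -0.0001, 0.0037]
[0.0, 0.0, 0.0] [-0.0002, -0.0001, 0.0037]
[0.0, 0.0, 0.0] [-0.0002, -0.0001, 0.0037]
[-0.8704  0.1441  0.7822  1.9207 -0.1122  1.1191  0.0053]
```

View pics/w18.png

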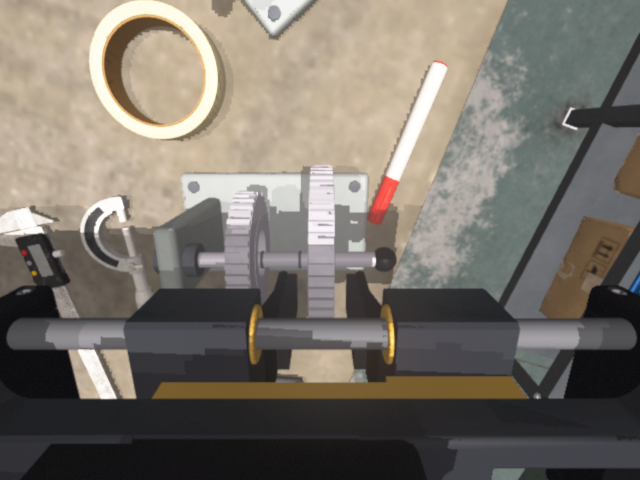

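Emit:
{"api": "send_rows", "payload": {
  "steps": [
    [0, 0, 0, 0, 0, 0.004, 0.42],
    [0, 0, 0, 0, 0, 0.005, 0.42],
    [0, 0, 0, 0, 0, 0.005, 0.42],
    [0, 0, 0, 0, 0, 0.003, 0.42],
    [0, 0, 0, 0, 0, 0, 0.42],
    [0, 0, 0, 0, 0, 0, 0.42],
    [0, 0, 0, 0, 0, 0, 1],
    [0, 0, 0, 0, 0, 0, 1],
    [0, 0, 0, 0, 0, 0, 1],
    [0, 0, 0, 0, 0, 0, 1]
  ]
}}

```text
time: 35.4
ee_pos: [0.5016, 0.0308, 0.1376]
eef_rot: [0.689, 0.724, 0.0, 0.001]
ft_force: [1.4, 0.3, -2.1]
width: 0.0139
```

```bash
python3 m.py - - 0.149 2.7 5
```

```text
t 35.40 p [0.5016 0.0308 0.1376] yaw 2.84 tilt(z) [ 0.0013 -0.0007 -1.    ] w 0.0139 F [ 1.3815  0.2756 -2.0703]
rotvec total [0.0718 0.0441 0.1386] world d [0.     0.     0.0114] dist 0.0113556429945946
[0.0, 0.0, 0.0] [-0.0, 0.0, -0.0023]
[0.0, 0.0, 0.0] [-0.0, 0.0, -0.0023]
[0.0, 0.0, 0.0] [-0.0, 0.0, -0.0023]
[0.0, 0.0, 0.0] [-0.0, 0.0, -0.0023]
[0.0, 0.0, 0.0] [-0.0, 0.0, -0.0023]
```

Emit:
{"api": "send_rows", "payload": {
  "steps": [
    [0, 0, 0, 0, 0, -0.003, 1],
    [0, 0, 0, 0, 0, -0.003, 1],
    [0, 0, 0, 0, 0, -0.003, 1],
    [0, 0, 0, 0, 0, 0, 1],
    [0, 0, 0, 0, 0.008, 0, 1],
    [0, 0, 0, 0, 0.014, 0, 1],
    [0, 0, 0, 0, 0.015, 0, 1],
    [0, 0, 0, 0, 0.015, 0, 1],
    [0, 0, 0, 0, 0.015, 0, 1],
    [0, 0, 0, 0, 0.015, 0, 1]
  ]
}}

```text
time: 36.4
ee_pos: [0.5867, 0.0365, 0.1459]
eef_rot: [0.688, 0.725, 0.0, -0.001]
ft_force: [-0.8, 0.5, -2.9]
width: 0.0134
```

```bash
python3 m.py 0.60 0.0357 0.149 2.7 3
```

```text
t 36.40 p [0.5867 0.0365 0.1459] yaw 3.02 tilt(z) [-0.001   0.0012 -1.    ] w 0.0134 F [-0.8052  0.5141 -2.8806]
rotvec total [-0.0556 -0.0691  0.3204] world d [ 0.0133 -0.0008  0.0031] dist 0.013712361980645725
[-0.0, -0.0, 0.1] [-0.0005, 0.0044, -0.0011]
[-0.0, -0.0, 0.1] [-0.0005, 0.0044, -0.0011]
[-0.0, -0.0, 0.1] [-0.0005, 0.0044, -0.001]
```

Emit:
{"api": "send_rows", "payload": {
  "steps": [
    [0, 0, 0, 0, 0.012, -0.001, 1],
    [0, 0, 0, 0, 0.008, -0.001, 1],
    [0, 0, 0, 0, 0.003, 0, 1],
    [0, 0, 0, 0, 0, -0.01, 1],
    [0, 0, 0, 0, 0, -0.025, 1],
    [0, 0, 0, 0, 0, -0.03, 1],
    [0, 0, 0, 0, 0, -0.025, 1],
    [0, 0, 0, 0, 0, -0.005, 1],
    [0, 0, 0, 0, 0, 0, 1],
    [0, 0, 0, 0, 0, 0, 1]
  ]
}}

```text
time: 37.4
ee_pos: [0.6106, 0.0378, 0.2453]
eef_rot: [0.688, 0.726, -0.001, -0.002]
ft_force: [-0.1, 1.1, -3.6]
width: 0.0136
```

```bash
python3 m.py 0.4035 0.184 0.243 42.7 8;  python3 m.py 0.4037 0.1833 0.243 42.7 10;python3 - <<'E'
from h import *
im,d=camera('scene');crop(im,230,100,480,330,'pics/s19.png',3)
E
```

```text
t 37.40 p [0.6106 0.0378 0.2453] yaw 3.08 tilt(z) [-0.0046  0.0002 -1.    ] w 0.0136 F [-0.0957  1.1355 -3.6329]
rotvec total [ -0.2416  -0.1158 -39.6192] world d [-0.2071  0.1462 -0.0023] dist 0.2535221674649711
[-0.0, -0.0, -5.0] [0.0196, -0.0249, 0.0004]
[-0.0, -0.0, -5.0] [0.0217, -0.0231, 0.0004]
[-0.0, -0.0, -5.0] [0.0236, -0.0211, 0.0004]
[-0.0, -0.0, -5.0] [0.0254, -0.019, 0.0004]
[-0.0, -0.0, -5.0] [0.0269, -0.0167, 0.0003]
[-0.0, -0.0, -5.0] [0.0282, -0.0144, 0.0003]
[-0.0, -0.0, -5.0] [0.0294, -0.0119, 0.0003]
[-0.0, -0.0, -5.0] [0.0303, -0.0093, 0.0003]
t 37.40 p [0.6106 0.0378 0.2453] yaw 3.08 tilt(z) [-0.0046  0.0002 -1.    ] w 0.0136 F [-0.0957  1.1355 -3.6329]
rotvec total [ -0.2416  -0.1158 -39.6192] world d [-0.2069  0.1455 -0.0023] dist 0.2529555577494714
[-0.0, -0.0, -4.0] [0.0156, -0.0199, 0.0003]
[-0.0, -0.0, -4.0] [0.017, -0.0188, 0.0003]
[-0.0, -0.0, -4.0] [0.0182, -0.0175, 0.0003]
[-0.0, -0.0, -4.0] [0.0194, -0.0162, 0.0003]
[-0.0, -0.0, -4.0] [0.0205, -0.0149, 0.0003]
[-0.0, -0.0, -4.0] [0.0215, -0.0134, 0.0003]
[-0.0, -0.0, -4.0] [0.0223, -0.0119, 0.0003]
[-0.0, -0.0, -4.0] [0.0231, -0.0103, 0.0003]
[-0.0, -0.0, -4.0] [0.0238, -0.0087, 0.0002]
[-0.0, -0.0, -4.0] [0.0243, -0.007, 0.0002]
```

View pics/s19.png

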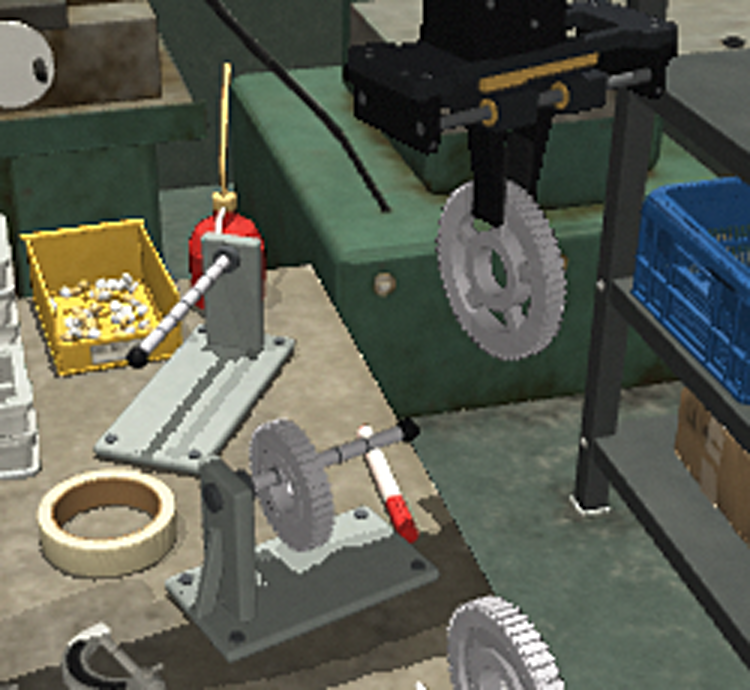

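```bash
python3 - <<'E'
from h import *
for nm in('scene','top'):
  P=camera_params(nm);im,d=camera(nm);cv2.imwrite(f'pics/{nm}20.png',im)
  g=cv2.cvtColor(im,cv2.COLOR_BGR2GRAY);W=pts(d,P)
  K=np.array(P["camera_matrix"]);T=np.array(P["world_from_camera"])
  def proj(p):
    c=(np.array(p)-T[:3,3])@T[:3,:3]; return c[0]/c[2]*K[0,0]+K[0,2],c[1]/c[2]*K[1,1]+K[1,2]
  m=np.isfinite(W[...,0])&(W[...,2]>.086)&(W[...,2]<.106)&(W[...,0]>.40)&(W[...,0]<.56)&(W[...,1]<.34)&(W[...,1]>.19)
  p=W[m]; l=cv2.fitLine(p[:,:2].astype(np.float32),cv2.DIST_HUBER,0,.01,.01).ravel(); l[:2]*=np.sign(l[0])
  r=abs((p[:,:2]-l[2:])@np.array([l[1],-l[0]]));p=p[r<.008];l=cv2.fitLine(p[:,:2].astype(np.float32),cv2.DIST_HUBER,0,.01,.01).ravel();l[:2]*=np.sign(l[0])
  print(nm,len(p),l,np.degrees(np.arctan2(l[1],l[0])),'zmed',np.median(p[:,2]))
  o=np.array([.4958,.2688]);o=l[2:]+((o-l[2:])@l[:2])*l[:2];print('foot of origin',o)
  zz=.1 if nm=='top' else .097
  for s in np.arange(-.106,.082,.003):
    u,v=proj((*(o+s*l[:2]),zz)); print('%d:%d'%(round(s*1000),cv2.getRectSubPix(g,(1,1),(u,v))[0,0]),end=' ')
  print()
E
```

```text
scene 262 [0.7395 0.6732 0.4833 0.2534] 42.31213 zmed 0.09880757283144526
foot of origin [0.4978 0.2666]
-106:64 -103:2 -100:12 -97:21 -94:25 -91:23 -88:18 -85:36 -82:144 -79:217 -76:215 -73:202 -70:206 -67:214 -64:211 -61:213 -58:218 -55:191 -52:143 -49:182 -46:221 -43:216 -40:215 -37:218 -34:192 -31:148 -28:178 -25:217 -22:216 -19:219 -16:215 -13:226 -10:178 -7:131 -4:185 -1:225 2:218 5:219 8:223 11:205 14:165 17:173 20:209 23:223 26:218 29:223 32:217 35:203 38:163 41:177 44:213 47:222 50:219 53:222 56:212 59:191 62:193 65:228 68:230 71:226 74:174 77:69 80:42 
top 668 [0.7361 0.6769 0.4909 0.2647] 42.60228 zmed 0.09827759201541908
foot of origin [0.4956 0.269 ]
-106:99 -103:96 -100:67 -97:40 -94:42 -91:45 -88:55 -85:114 -82:149 -79:148 -76:148 -73:148 -70:148 -67:147 -64:148 -61:149 -58:144 -55:124 -52:141 -49:147 -46:148 -43:149 -40:149 -37:141 -34:122 -31:142 -28:147 -25:149 -22:149 -19:148 -16:148 -13:141 -10:126 -7:143 -4:148 -1:148 2:147 5:146 8:141 11:124 14:143 17:147 20:146 23:147 26:147 29:147 32:141 35:120 38:141 41:147 44:146 47:145 50:146 53:137 56:120 59:142 62:145 65:144 68:140 71:107 74:69 77:76 80:73
```

Emit:
{"api": "send_rows", "payload": {
  "steps": [
    [0, 0, -4, 0.0155, -0.02, 0, 1],
    [0, 0, -4, 0.017, -0.019, 0, 1],
    [0, 0, -4, 0.018, -0.0175, 0, 1],
    [0, 0, -4, 0.0195, -0.016, 0, 1],
    [0, 0, -4, 0.0205, -0.015, 0, 1],
    [0, 0, -4, 0.0215, -0.0135, 0, 1],
    [0, 0, -4, 0.022, -0.012, 0, 1],
    [0, 0, -4, 0.023, -0.0105, 0, 1],
    [0, 0, -4, 0.021, -0.0085, 0, 1],
    [0, 0, -3.5, 0.015, -0.005, 0, 1]
  ]
}}

```text
time: 38.55
ee_pos: [0.4005, 0.1733, 0.2372]
eef_rot: [0.391, 0.92, -0.008, -0.005]
ft_force: [0.2, 0.8, -2.7]
width: 0.0134
```

```bash
python3 m.py 0.4036 0.1844 0.149 42.6 7
```

```text
t 38.55 p [0.4005 0.1733 0.2372] yaw 43.93 tilt(z) [-0.0155 -0.0102 -0.9998] w 0.0134 F [ 0.2341  0.7611 -2.7452]
rotvec total [-1.0481 -0.1833  1.3278] world d [ 0.0031  0.0111 -0.0882] dist 0.08891462122772155
[-0.1, -0.0, 0.2] [0.0008, 0.0017, 0.0126]
[-0.1, -0.0, 0.2] [0.0008, 0.0016, 0.0126]
[-0.1, -0.0, 0.2] [0.0008, 0.0016, 0.0126]
[-0.1, -0.0, 0.2] [0.0008, 0.0015, 0.0126]
[-0.1, -0.0, 0.2] [0.0008, 0.0015, 0.0126]
[-0.1, -0.0, 0.2] [0.0008, 0.0015, 0.0126]
[-0.1, -0.0, 0.2] [0.0009, 0.0014, 0.0126]
```

Emit:
{"api": "send_rows", "payload": {
  "steps": [
    [-0.4, 0, 0.4, 0.002, 0.001, 0.01, 1],
    [-0.4, 0, 0.4, 0.002, 0.001, 0.012, 1],
    [-0.2, -0.1, 0.3, 0.0015, 0.001, 0.012, 1],
    [0, 0, 0.2, 0.001, 0.001, 0.012, 1],
    [0, 0, 0, 0, 0, 0.012, 1],
    [0, 0, 0, 0, 0, 0.012, 1],
    [0, 0, 0, 0, 0, 0.009, 1],
    [0, 0, 0, 0, 0, 0, 1],
    [0, 0, 0, 0, 0, 0, 1],
    [0, 0, 0, 0, 0, 0, 1]
  ]
}}

```text
time: 39.55
ee_pos: [0.3997, 0.1773, 0.1497]
eef_rot: [0.407, 0.913, -0.001, -0.0]
ft_force: [0.1, 0.2, -4.0]
width: 0.014
```

```bash
python3 m.py 0.4036 0.1844 0.149 42.6 3;python3 - <<'E'
from h import *
im,d=camera('scene');crop(im,180,120,380,320,'pics/s21.png',3)
E
```

```text
t 39.55 p [0.3997 0.1773 0.1497] yaw 41.95 tilt(z) [-0.0017 -0.0019 -1.    ] w 0.0140 F [ 0.1257  0.2158 -4.0315]
rotvec total [-0.1438  0.0125 -0.6455] world d [ 0.0039  0.0071 -0.0007] dist 0.008177179455567602
[-0.0, 0.0, -0.2] [0.0009, 0.0026, 0.0002]
[-0.0, 0.0, -0.2] [0.0009, 0.0026, 0.0002]
[-0.0, 0.0, -0.2] [0.0009, 0.0026, 0.0002]
```

View pics/s21.png

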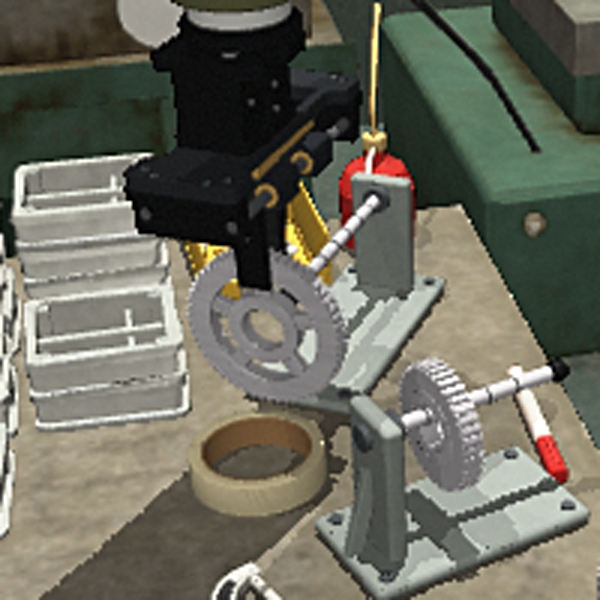

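Emit:
{"api": "send_rows", "payload": {
  "steps": [
    [0, 0, -0.3, 0.002, 0, 0, 1],
    [0, 0, -0.3, 0.001, 0.006, 0, 1],
    [0, 0, 0, 0, 0.01, 0, 1],
    [0, 0, 0, 0, 0.012, 0, 1],
    [0, 0, 0, 0, 0.012, 0, 1],
    [0, 0, 0, 0, 0.012, 0, 1],
    [0, 0, 0, 0, 0.01, 0, 1],
    [0, 0, 0, 0, 0.006, 0, 1],
    [0, 0, 0, 0, 0, 0, 1],
    [0, 0, 0, 0, 0, 0, 1]
  ]
}}

```text
time: 40.6
ee_pos: [0.4531, 0.2324, 0.1512]
eef_rot: [0.4, 0.916, 0.001, 0.001]
ft_force: [-1.4, 0.5, -2.3]
width: 0.0135
```

```bash
python3 m.py 0.4958 0.2692 0.149 42.6 6;python3 - <<'E'
from h import *
im,d=camera('scene');crop(im,180,120,380,320,'pics/s22.png',3)
E
```

```text
t 40.60 p [0.4531 0.2324 0.1512] yaw 42.81 tilt(z) [ 0.0021  0.001  -1.    ] w 0.0135 F [-1.3518  0.5299 -2.2985]
rotvec total [0.1279 0.0418 0.2126] world d [ 0.0427  0.0368 -0.0022] dist 0.05637840222561491
[0.0, 0.0, 0.0] [-0.0003, 0.0094, 0.0004]
[0.0, 0.0, 0.0] [-0.0003, 0.0094, 0.0004]
[0.0, 0.0, 0.0] [-0.0003, 0.0094, 0.0004]
[0.0, 0.0, 0.0] [-0.0003, 0.0094, 0.0004]
[0.0, 0.0, 0.0] [-0.0003, 0.0094, 0.0004]
[0.0, 0.0, 0.0] [-0.0003, 0.0094, 0.0004]
```

View pics/s22.png

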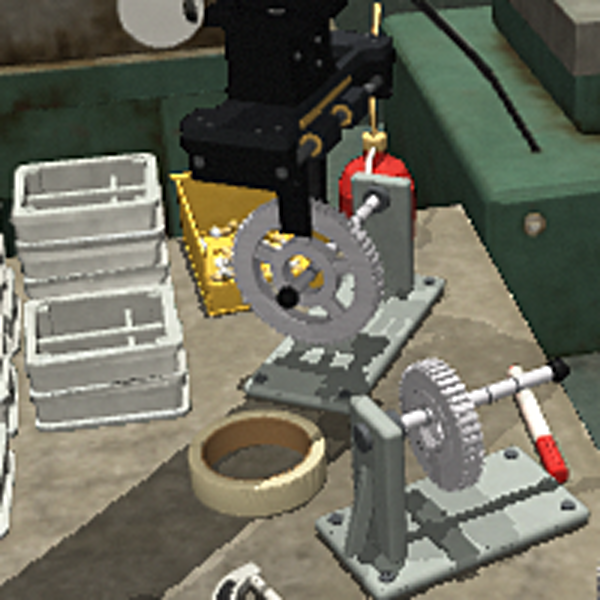

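Emit:
{"api": "send_rows", "payload": {
  "steps": [
    [0, 0, 0, 0, 0.006, 0.0005, 1],
    [0, 0, 0, 0, 0.01, 0.0005, 1],
    [0, 0, 0, 0, 0.011, 0.0005, 1],
    [0, 0, 0, 0, 0.011, 0.0005, 1],
    [0, 0, 0, 0, 0.009, 0, 1],
    [0, 0, 0, 0, 0.005, 0, 1],
    [0, 0, 0, 0, 0, 0, 1],
    [0, 0, 0, 0, 0, 0.002, 1],
    [0, 0, 0, 0, 0, 0.002, 1],
    [0, 0, 0, 0, 0, 0, 1]
  ]
}}

```text
time: 41.65
ee_pos: [0.4941, 0.2707, 0.1445]
eef_rot: [0.4, 0.916, 0.001, 0.0]
ft_force: [0.6, 0.1, -3.9]
width: 0.0132
```

```bash
python3 m.py 0.4958 0.2692 0.1376 42.6 5
```

```text
t 41.65 p [0.4941 0.2707 0.1445] yaw 42.82 tilt(z) [ 0.0015  0.0013 -1.    ] w 0.0132 F [ 0.6377  0.0878 -3.9254]
rotvec total [0.112  0.0027 0.2231] world d [ 0.0017 -0.0015 -0.0069] dist 0.007244040844176477
[0.0, 0.0, 0.0] [-0.0004, 0.0, 0.0014]
[0.0, 0.0, 0.0] [-0.0004, 0.0, 0.0014]
[0.0, 0.0, 0.0] [-0.0004, 0.0, 0.0014]
[0.0, 0.0, 0.0] [-0.0004, 0.0, 0.0014]
[0.0, 0.0, 0.0] [-0.0004, 0.0, 0.0014]
```

Emit:
{"api": "send_rows", "payload": {
  "steps": [
    [0, 0, 0, -0.002, 0, 0.002, 1],
    [0, 0, 0, -0.0005, 0, 0.002, 1],
    [0, 0, 0, 0, 0, 0.0015, 1],
    [0, 0, 0, 0, 0, 0.001, 1],
    [0, 0, 0, 0, 0, 0.0005, 1],
    [0, 0, 0, 0, 0, 0, 1],
    [0, 0, 0, 0, 0, 0, 1],
    [0, 0, 0, 0, 0, 0, 1],
    [0, 0, 0, 0, 0, 0, 1],
    [0, 0, 0, 0, 0, 0, 1]
  ]
}}

```text
time: 42.65
ee_pos: [0.4959, 0.2683, 0.1377]
eef_rot: [0.4, 0.916, 0.001, 0.0]
ft_force: [-1.0, -0.9, -1.5]
width: 0.0138
```

```bash
python3 m.py 0.4958 0.2692 0.1376 42.6 5
```

```text
t 42.65 p [0.4959 0.2683 0.1377] yaw 42.79 tilt(z) [ 0.0017  0.0022 -1.    ] w 0.0138 F [-0.9549 -0.8734 -1.5306]
rotvec total [ 0.1555 -0.0277  0.1947] world d [-0.0001  0.0009 -0.0001] dist 0.0008931995751923689
[0.0, -0.0, 0.0] [0.0001, 0.0001, 0.0]
[0.0, -0.0, 0.0] [0.0001, 0.0001, 0.0]
[0.0, -0.0, 0.0] [0.0001, 0.0001, 0.0]
[0.0, -0.0, 0.0] [0.0001, 0.0001, 0.0]
[0.0, -0.0, 0.0] [0.0001, 0.0001, 0.0]
```

Within 1 mm of its place and resting. Release and rise.

Emit:
{"api": "send_rows", "payload": {
  "steps": [
    [0, 0, 0, 0, 0, 0.0005, 1],
    [0, 0, 0, 0, 0, 0, 0.65],
    [0, 0, 0, 0, 0, 0, 0.5],
    [0, 0, 0, 0, 0, 0, 0.42],
    [0, 0, 0, 0, 0, 0, 0.42],
    [0, 0, 0, 0, 0, 0, 0.42],
    [0, 0, 0, 0, 0, -0.008, 0.42],
    [0, 0, 0, 0, 0, -0.02, 0.42],
    [0, 0, 0, 0, 0, -0.035, 0.42],
    [0, 0, 0, 0, 0, -0.035, 0.42]
  ]
}}

```text
time: 43.65
ee_pos: [0.4943, 0.2673, 0.236]
eef_rot: [0.401, 0.916, -0.001, -0.001]
ft_force: [0.8, 0.5, -0.4]
width: 0.0254
```

```bash
python3 m.py 0.4548 0.0285 0.24 2.7 9
```

```text
t 43.65 p [0.4943 0.2673 0.236 ] yaw 42.78 tilt(z) [-0.0023 -0.002  -1.    ] w 0.0254 F [ 0.8387  0.5127 -0.3501]
rotvec total [-0.1667  0.0555 40.0801] world d [-0.0395 -0.2388  0.004 ] dist 0.24203179220728255
[-0.0, 0.0, 4.5] [-0.0165, -0.0212, -0.0004]
[-0.0, 0.0, 4.5] [-0.0181, -0.0199, -0.0004]
[-0.0, 0.0, 4.5] [-0.0196, -0.0184, -0.0004]
[-0.0, 0.0, 4.5] [-0.021, -0.0169, -0.0004]
[-0.0, 0.0, 4.5] [-0.0222, -0.0152, -0.0004]
[-0.0, 0.0, 4.5] [-0.0233, -0.0134, -0.0004]
[-0.0, 0.0, 4.5] [-0.0243, -0.0116, -0.0004]
[-0.0, 0.0, 4.5] [-0.0251, -0.0096, -0.0004]
[-0.0, 0.0, 4.5] [-0.0258, -0.0077, -0.0004]
```

Emit:
{"api": "send_rows", "payload": {
  "steps": [
    [0, 0, 4.5, -0.0165, -0.021, 0, 0.42],
    [0, 0, 4.5, -0.018, -0.02, 0, 0.42],
    [0, 0, 4.5, -0.0195, -0.0185, 0, 0.42],
    [0, 0, 4.5, -0.021, -0.017, 0, 0.42],
    [0, 0, 4.5, -0.022, -0.015, 0, 0.42],
    [0, 0, 4.5, -0.0235, -0.0135, 0, 0.42],
    [0, 0, 4.5, -0.0245, -0.0115, 0, 0.42],
    [0, 0, 4.5, -0.025, -0.0095, 0, 0.42],
    [0, 0, 4, -0.02, -0.005, 0, 0.42],
    [0, 0, 0, -0.003, 0, 0.01, 0.42]
  ]
}}

```text
time: 44.65
ee_pos: [0.4562, 0.0245, 0.2371]
eef_rot: [0.7, 0.714, 0.008, 0.001]
ft_force: [1.4, 0.3, 0.1]
width: 0.025
```

```bash
python3 m.py 0.4548 0.0285 0.155 2.7 7;python3 - <<'E'
from h import *
im,d=camera('scene');crop(im,180,120,380,320,'pics/s24.png',3)
E
```

```text
t 44.65 p [0.4562 0.0245 0.2371] yaw 1.10 tilt(z) [ 0.012   0.0104 -0.9999] w 0.0250 F [1.3797 0.2947 0.0861]
rotvec total [ 0.7078 -0.5734 -1.5988] world d [-0.0014  0.004  -0.0821] dist 0.08218297976543895
[0.1, -0.1, -0.2] [0.0005, -0.0003, 0.0117]
[0.1, -0.1, -0.2] [0.0005, -0.0003, 0.0117]
[0.1, -0.1, -0.2] [0.0005, -0.0003, 0.0117]
[0.1, -0.1, -0.2] [0.0005, -0.0003, 0.0117]
[0.1, -0.1, -0.2] [0.0005, -0.0002, 0.0117]
[0.1, -0.1, -0.2] [0.0005, -0.0002, 0.0117]
[0.1, -0.1, -0.2] [0.0006, -0.0002, 0.0117]
```

View pics/s24.png

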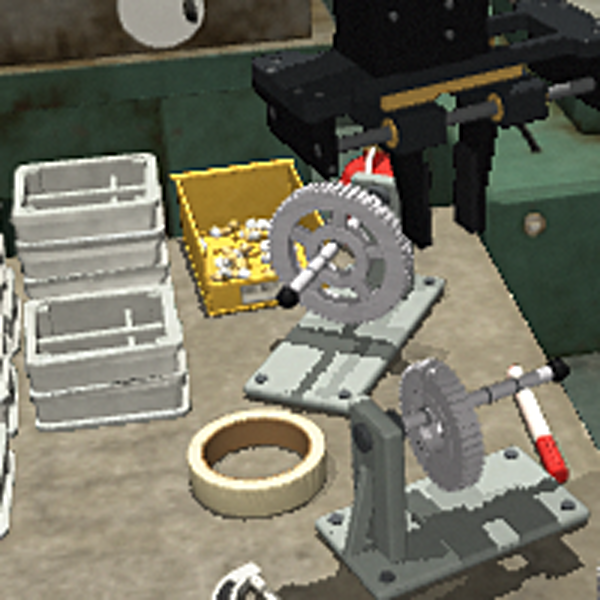

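Emit:
{"api": "send_rows", "payload": {
  "steps": [
    [0.2, -0.2, -0.5, 0.002, 0, 0.008, 0.45],
    [0.2, -0.2, -0.5, 0.002, -0.0003, 0.012, 0.45],
    [0.2, -0.2, -0.4, 0.001, -0.0003, 0.013, 0.45],
    [0.1, 0, -0.2, 0, -0.0003, 0.013, 0.45],
    [0, 0, 0, 0, -0.0003, 0.013, 0.45],
    [0, 0, 0, 0, 0, 0.012, 0.45],
    [0, 0, 0, 0, 0, 0.008, 0.45],
    [0, 0, 0, 0, 0, 0, 0.45],
    [0, 0, 0, 0, 0, 0, 0.45],
    [0, 0, 0, 0, 0, 0, 0.45]
  ]
}}

```text
time: 45.7
ee_pos: [0.4522, 0.037, 0.1457]
eef_rot: [0.682, 0.732, -0.007, -0.0]
ft_force: [-0.2, 0.3, 0.1]
width: 0.0238
```

```bash
python3 m.py 0.4548 0.0285 0.118 2.7 6;python3 - <<'E'
from h import *
im,d=camera('wrist');cv2.imwrite('pics/w25.png',im)
E
```

```text
t 45.70 p [0.4522 0.037  0.1457] yaw 4.07 tilt(z) [-0.0097 -0.0091 -0.9999] w 0.0238 F [-0.1545  0.2831  0.1492]
rotvec total [-0.5836  0.4857  1.375 ] world d [ 0.0026 -0.0085 -0.0277] dist 0.02910667335606485
[-0.1, 0.1, 0.2] [-0.0014, 0.0004, 0.0046]
[-0.1, 0.1, 0.2] [-0.0014, 0.0004, 0.0046]
[-0.1, 0.1, 0.2] [-0.0014, 0.0004, 0.0046]
[-0.1, 0.1, 0.2] [-0.0014, 0.0004, 0.0046]
[-0.1, 0.1, 0.2] [-0.0014, 0.0004, 0.0046]
[-0.1, 0.1, 0.2] [-0.0014, 0.0004, 0.0046]
```

View pics/w25.png

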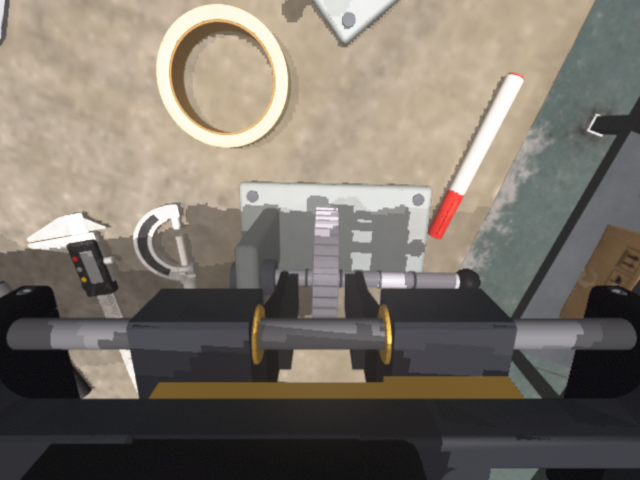

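Emit:
{"api": "send_rows", "payload": {
  "steps": [
    [-0.3, 0.3, 0.7, -0.003, 0.001, 0, 0.45],
    [-0.3, 0.2, 0.5, -0.003, 0.001, 0, 0.45],
    [0, 0, 0.1, -0.002, 0, 0, 0.45],
    [0, 0, 0, 0, 0, 0, 0.45],
    [0, 0, 0, 0, 0, 0, 0.45],
    [0, 0, 0, 0, 0, 0.006, 0.45],
    [0, 0, 0, 0, 0, 0.007, 0.45],
    [0, 0, 0, 0, 0, 0.006, 0.45],
    [0, 0, 0, 0, 0, 0.003, 0.45],
    [0, 0, 0, 0, 0, 0, 0.45]
  ]
}}

```text
time: 46.75
ee_pos: [0.4555, 0.0286, 0.1226]
eef_rot: [0.691, 0.723, 0.002, 0.0]
ft_force: [-0.5, 0.2, 0.4]
width: 0.0239
```

```bash
python3 m.py 0.4548 0.0285 0.119 2.7 6
```

```text
t 46.75 p [0.4555 0.0286 0.1226] yaw 2.64 tilt(z) [ 0.003   0.0025 -1.    ] w 0.0239 F [-0.5205  0.2302  0.377 ]
rotvec total [ 0.1768 -0.1364 -0.0565] world d [-0.0007 -0.0001 -0.0036] dist 0.0036880013741302413
[0.0, -0.0, -0.0] [-0.0, -0.0001, 0.0006]
[0.0, -0.0, -0.0] [-0.0, -0.0001, 0.0006]
[0.0, -0.0, -0.0] [-0.0, -0.0001, 0.0006]
[0.0, -0.0, -0.0] [-0.0, -0.0001, 0.0006]
[0.0, -0.0, -0.0] [-0.0, -0.0001, 0.0006]
[0.0, -0.0, -0.0] [-0.0, -0.0001, 0.0006]
```

Emit:
{"api": "send_rows", "payload": {
  "steps": [
    [0, 0, 0, 0, 0, 0.002, 0.45],
    [0, 0, 0, 0, 0, 0.0015, 0.45],
    [0, 0, 0, 0, 0, 0, 0.45],
    [0, 0, 0, 0, 0, 0, 1],
    [0, 0, 0, 0, 0, 0, 1],
    [0, 0, 0, 0, 0, 0, 1],
    [0, 0, 0, 0, 0, 0, 1],
    [0, 0, 0, 0, 0, 0, 1],
    [0, 0, 0, 0, 0, 0, 1],
    [0, 0, 0, 0, 0, 0, 1]
  ]
}}

```text
time: 47.75
ee_pos: [0.4556, 0.0286, 0.119]
eef_rot: [0.691, 0.723, 0.002, 0.0]
ft_force: [0.2, -0.6, -0.7]
width: 0.0138
```

```bash
python3 m.py 0.61 0.036 0.13 2.7 10
```

```text
t 47.75 p [0.4556 0.0286 0.119 ] yaw 2.64 tilt(z) [ 0.003   0.0026 -1.    ] w 0.0138 F [ 0.2126 -0.5612 -0.6877]
rotvec total [ 0.1787 -0.1427 -0.058 ] world d [0.1544 0.0074 0.011 ] dist 0.15500123839960125
[0.0, -0.0, -0.0] [0.0, 0.0155, -0.001]
[0.0, -0.0, -0.0] [0.0, 0.0155, -0.0011]
[0.0, -0.0, -0.0] [0.0, 0.0155, -0.0011]
[0.0, -0.0, -0.0] [0.0, 0.0155, -0.0011]
[0.0, -0.0, -0.0] [0.0, 0.0155, -0.0011]
[0.0, -0.0, -0.0] [0.0, 0.0155, -0.0011]
[0.0, -0.0, -0.0] [0.0, 0.0155, -0.0011]
[0.0, -0.0, -0.0] [0.0, 0.0155, -0.0011]
[0.0, -0.0, -0.0] [0.0, 0.0155, -0.0011]
[0.0, -0.0, -0.0] [0.0, 0.0155, -0.0011]
```

Emit:
{"api": "send_rows", "payload": {
  "steps": [
    [0, 0, 0, 0, 0, -0.003, 1],
    [0, 0, 0, 0, 0, -0.004, 1],
    [0, 0, 0, 0, 0, -0.003, 1],
    [0, 0, 0, 0, 0, 0, 1],
    [0, 0, 0, 0, 0.008, 0, 1],
    [0, 0, 0, 0, 0.013, 0, 1],
    [0, 0, 0, 0, 0.013, 0, 1],
    [0, 0, 0, 0, 0.01, 0, 1],
    [0, 0, 0, 0, 0.005, 0, 1],
    [0, 0, 0, 0, 0, 0, 1]
  ]
}}

```text
time: 48.75
ee_pos: [0.5081, 0.0317, 0.1294]
eef_rot: [0.69, 0.724, 0.002, 0.0]
ft_force: [-0.8, 0.3, -2.1]
width: 0.0137
```

```bash
python3 m.py 0.61 0.036 0.13 2.7 8
```

```text
t 48.75 p [0.5081 0.0317 0.1294] yaw 2.77 tilt(z) [ 0.0032  0.0028 -1.    ] w 0.0137 F [-0.8479  0.2544 -2.1195]
rotvec total [ 0.1883 -0.1507  0.0656] world d [0.1019 0.0043 0.0006] dist 0.10204206184020558
[0.0, -0.0, 0.0] [-0.0001, 0.0128, -0.0]
[0.0, -0.0, 0.0] [-0.0001, 0.0128, -0.0]
[0.0, -0.0, 0.0] [-0.0001, 0.0128, -0.0]
[0.0, -0.0, 0.0] [-0.0001, 0.0128, -0.0001]
[0.0, -0.0, 0.0] [-0.0001, 0.0128, -0.0001]
[0.0, -0.0, 0.0] [-0.0001, 0.0128, -0.0001]
[0.0, -0.0, 0.0] [-0.0001, 0.0128, -0.0001]
[0.0, -0.0, 0.0] [-0.0001, 0.0128, -0.0001]
```

Emit:
{"api": "send_rows", "payload": {
  "steps": [
    [0, 0, 0, 0, 0.008, 0, 1],
    [0, 0, 0, 0, 0.013, 0, 1],
    [0, 0, 0, 0, 0.014, 0, 1],
    [0, 0, 0, 0, 0.014, 0, 1],
    [0, 0, 0, 0, 0.014, 0, 1],
    [0, 0, 0, 0, 0.014, 0, 1],
    [0, 0, 0, 0, 0.014, 0, 1],
    [0, 0, 0, 0, 0.006, 0, 1],
    [0, 0, 0, 0, 0, -0.015, 1],
    [0, 0, 0, 0, 0, -0.03, 1]
  ]
}}

```text
time: 49.75
ee_pos: [0.6065, 0.038, 0.1713]
eef_rot: [0.689, 0.725, -0.001, -0.003]
ft_force: [0.7, -0.2, -2.3]
width: 0.014
```

```bash
python3 m.py 0.400 0.182 0.21 42.6 10
```

```text
t 49.75 p [0.6065 0.038  0.1713] yaw 2.96 tilt(z) [-0.006   0.0038 -1.    ] w 0.0140 F [ 0.7277 -0.158  -2.2581]
rotvec total [ -0.2401  -0.3394 -39.6413] world d [-0.2065  0.144   0.0387] dist 0.2546652815055794
[-0.0, -0.0, -4.0] [0.0155, -0.0199, -0.0037]
[-0.0, -0.0, -4.0] [0.0168, -0.0188, -0.0037]
[-0.0, -0.0, -4.0] [0.0181, -0.0176, -0.0037]
[-0.0, -0.0, -4.0] [0.0192, -0.0163, -0.0037]
[-0.0, -0.0, -4.0] [0.0203, -0.0149, -0.0038]
[-0.0, -0.0, -4.0] [0.0213, -0.0135, -0.0038]
[-0.0, -0.0, -4.0] [0.0222, -0.012, -0.0038]
[-0.0, -0.0, -4.0] [0.0229, -0.0104, -0.0038]
[-0.0, -0.0, -4.0] [0.0236, -0.0088, -0.0038]
[-0.0, -0.0, -4.0] [0.0241, -0.0071, -0.0038]
```

Emit:
{"api": "send_rows", "payload": {
  "steps": [
    [0, 0, 0, 0, 0, -0.035, 1],
    [0, 0, -4.4, 0.017, -0.022, -0.01, 1],
    [0, 0, -4.4, 0.0185, -0.021, 0, 1],
    [0, 0, -4.4, 0.02, -0.0195, 0, 1],
    [0, 0, -4.4, 0.0215, -0.018, 0, 1],
    [0, 0, -4.4, 0.0225, -0.0165, 0, 1],
    [0, 0, -4.4, 0.024, -0.015, 0, 1],
    [0, 0, -4.4, 0.025, -0.013, 0, 1],
    [0, 0, -4.4, 0.025, -0.011, 0, 1],
    [0, 0, -4, 0.018, -0.006, 0, 1]
  ]
}}

```text
time: 50.75
ee_pos: [0.3965, 0.1679, 0.232]
eef_rot: [0.398, 0.918, 0.006, 0.0]
ft_force: [0.4, -0.2, -2.2]
width: 0.0138
```

```bash
python3 m.py 0.400 0.181 0.13 42.6 7
```

```text
t 50.75 p [0.3965 0.1679 0.232 ] yaw 43.14 tilt(z) [ 0.0057  0.0111 -0.9999] w 0.0138 F [ 0.3747 -0.1856 -2.2466]
rotvec total [ 0.6722 -0.2473  0.5429] world d [ 0.0035  0.0131 -0.102 ] dist 0.10293302510324746
[0.1, -0.0, 0.1] [0.001, 0.0015, 0.0146]
[0.1, -0.0, 0.1] [0.001, 0.0015, 0.0146]
[0.1, -0.0, 0.1] [0.001, 0.0015, 0.0146]
[0.1, -0.0, 0.1] [0.001, 0.0015, 0.0146]
[0.1, -0.0, 0.1] [0.001, 0.0016, 0.0146]
[0.1, -0.0, 0.1] [0.001, 0.0016, 0.0146]
[0.1, -0.0, 0.1] [0.001, 0.0016, 0.0146]
```

Emit:
{"api": "send_rows", "payload": {
  "steps": [
    [0.2, -0.1, 0.4, 0.0015, 0.001, 0.01, 1],
    [0.2, -0.1, 0.2, 0.0015, 0.001, 0.014, 1],
    [0.2, 0, 0, 0.0015, 0.001, 0.015, 1],
    [0, 0, 0, 0.001, 0.001, 0.015, 1],
    [0, 0, 0, 0, 0, 0.015, 1],
    [0, 0, 0, 0, 0, 0.014, 1],
    [0, 0, 0, 0, 0, 0.008, 1],
    [0, 0, 0, 0, 0, 0, 1],
    [0, 0, 0, 0, 0, 0, 1],
    [0, 0, 0, 0, 0, 0, 1]
  ]
}}

```text
time: 51.75
ee_pos: [0.397, 0.1706, 0.1364]
eef_rot: [0.409, 0.913, 0.001, 0.0]
ft_force: [-0.6, -1.4, -2.6]
width: 0.0137
```

```bash
python3 m.py 0.4036 0.1844 0.13 42.6 3
```

```text
t 51.75 p [0.397  0.1706 0.1364] yaw 41.74 tilt(z) [ 0.001   0.0016 -1.    ] w 0.0137 F [-0.5734 -1.4454 -2.5738]
rotvec total [ 0.103  -0.0292 -0.8604] world d [ 0.0066  0.0138 -0.0064] dist 0.01655061217439833
[0.0, -0.0, -0.3] [0.002, 0.0047, 0.0021]
[0.0, -0.0, -0.3] [0.0019, 0.0047, 0.0021]
[0.0, -0.0, -0.3] [0.0019, 0.0047, 0.0021]
```

Emit:
{"api": "send_rows", "payload": {
  "steps": [
    [0, 0, -0.4, 0.002, 0, 0.002, 1],
    [0, 0, -0.4, 0.002, 0, 0.002, 1],
    [0, 0, 0, 0.0015, 0, 0.002, 1],
    [0, 0, 0, 0, 0, 0, 1],
    [0, 0, 0, 0, 0, 0, 1],
    [0, 0, 0, 0, 0.006, 0, 1],
    [0, 0, 0, 0, 0.008, 0, 1],
    [0, 0, 0, 0, 0.003, 0, 1],
    [0, 0, 0, 0, 0, 0, 1],
    [0, 0, 0, 0, 0, 0, 1]
  ]
}}

```text
time: 52.75
ee_pos: [0.4079, 0.1888, 0.1315]
eef_rot: [0.402, 0.916, 0.002, 0.001]
ft_force: [-0.0, 0.2, -2.3]
width: 0.0135
```

```bash
python3 m.py 0.4627 0.2388 0.13 42.6 7;python3 - <<'E'
from h import *
im,d=camera('scene');crop(im,180,120,380,320,'pics/s28.png',3)
E
```

```text
t 52.75 p [0.4079 0.1888 0.1315] yaw 42.64 tilt(z) [ 0.0036  0.0037 -1.    ] w 0.0135 F [-0.0045  0.1616 -2.3411]
rotvec total [ 0.293  -0.016   0.0425] world d [ 0.0548  0.05   -0.0015] dist 0.07421350706768902
[0.0, -0.0, 0.0] [-0.0, 0.0106, 0.0003]
[0.0, -0.0, 0.0] [-0.0, 0.0106, 0.0003]
[0.0, -0.0, 0.0] [-0.0, 0.0106, 0.0003]
[0.0, -0.0, 0.0] [-0.0, 0.0106, 0.0002]
[0.0, -0.0, 0.0] [-0.0, 0.0106, 0.0002]
[0.0, -0.0, 0.0] [-0.0, 0.0106, 0.0002]
[0.0, -0.0, 0.0] [-0.0, 0.0106, 0.0002]
```

View pics/s28.png

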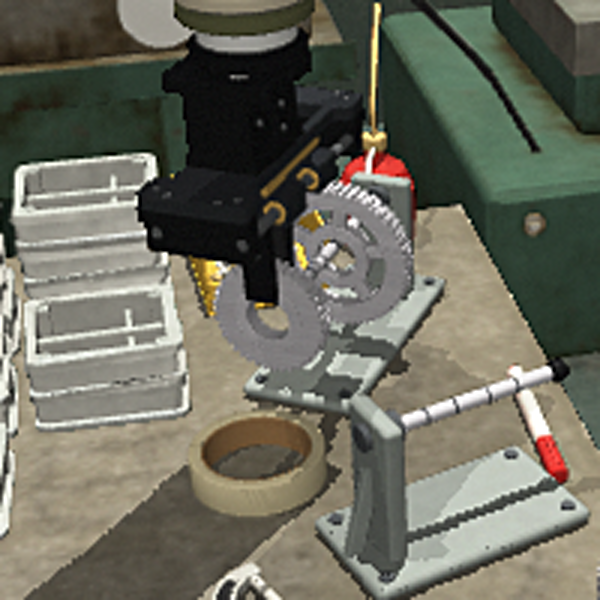

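Emit:
{"api": "send_rows", "payload": {
  "steps": [
    [0.2, 0, 0, 0, 0.006, 0.0008, 1],
    [0, 0, 0, 0, 0.01, 0.0005, 1],
    [0, 0, 0, 0, 0.011, 0, 1],
    [0, 0, 0, 0, 0.011, 0, 1],
    [0, 0, 0, 0, 0.011, 0, 1],
    [0, 0, 0, 0, 0.011, 0, 1],
    [0, 0, 0, 0, 0.008, 0, 1],
    [0, 0, 0, 0, 0.003, 0, 1],
    [0, 0, 0, 0, 0, 0, 1],
    [0, 0, 0, 0, 0, 0, 1]
  ]
}}

```text
time: 53.8
ee_pos: [0.4652, 0.2421, 0.1294]
eef_rot: [0.401, 0.916, 0.0, 0.0]
ft_force: [0.0, -0.8, -1.9]
width: 0.0135
```

```bash
python3 m.py 0.4627 0.2388 0.119 42.6 7
```

```text
t 53.80 p [0.4652 0.2421 0.1294] yaw 42.72 tilt(z) [ 0.0009  0.0002 -1.    ] w 0.0135 F [ 0.0495 -0.8233 -1.9491]
rotvec total [0.0451 0.0261 0.1217] world d [-0.0025 -0.0033 -0.0104] dist 0.011205482079519406
[0.0, 0.0, 0.0] [-0.0001, -0.0006, 0.0015]
[0.0, 0.0, 0.0] [-0.0001, -0.0006, 0.0015]
[0.0, 0.0, 0.0] [-0.0001, -0.0006, 0.0015]
[0.0, 0.0, 0.0] [-0.0001, -0.0006, 0.0015]
[0.0, 0.0, 0.0] [-0.0001, -0.0006, 0.0015]
[0.0, 0.0, 0.0] [-0.0001, -0.0006, 0.0015]
[0.0, 0.0, 0.0] [-0.0001, -0.0006, 0.0015]
```

Emit:
{"api": "send_rows", "payload": {
  "steps": [
    [0, 0, 0, 0, -0.002, 0, 1],
    [0, 0, 0, 0, -0.002, 0, 1],
    [0, 0, 0, 0, 0, 0.002, 1],
    [0, 0, 0, 0, 0, 0.0025, 1],
    [0, 0, 0, 0, 0, 0.002, 1],
    [0, 0, 0, 0, 0, 0.0015, 1],
    [0, 0, 0, 0, 0, 0.001, 1],
    [0, 0, 0, 0, 0, 0, 1],
    [0, 0, 0, 0, 0, 0, 1],
    [0, 0, 0, 0, 0, 0, 1]
  ]
}}

```text
time: 54.8
ee_pos: [0.4612, 0.2384, 0.1197]
eef_rot: [0.401, 0.916, 0.0, -0.0]
ft_force: [-0.0, 0.4, -2.4]
width: 0.0139
```

```bash
python3 m.py 0.4627 0.2388 0.119 42.6 2
```

```text
t 54.80 p [0.4612 0.2384 0.1197] yaw 42.68 tilt(z) [ 0.0001  0.0009 -1.    ] w 0.0139 F [-0.0142  0.3763 -2.3582]
rotvec total [ 0.0402 -0.0352  0.0835] world d [ 0.0015  0.0004 -0.0007] dist 0.001758999518212677
[0.0, -0.0, 0.0] [-0.0004, 0.0007, 0.0004]
[0.0, -0.0, 0.0] [-0.0004, 0.0007, 0.0004]
```

Emit:
{"api": "send_rows", "payload": {
  "steps": [
    [0, 0, 0, 0, 0.0012, 0.0005, 1],
    [0, 0, 0, 0, 0, 0.0007, 1],
    [0, 0, 0, 0, 0, 0.0005, 1],
    [0, 0, 0, 0, 0, 0, 1],
    [0, 0, 0, 0, 0, 0, 1],
    [0, 0, 0, 0, 0, 0, 0.65],
    [0, 0, 0, 0, 0, 0, 0.5],
    [0, 0, 0, 0, 0, 0, 0.42],
    [0, 0, 0, 0, 0, 0, 0.42],
    [0, 0, 0, 0, 0, 0, 0.42]
  ]
}}

```text
time: 55.8
ee_pos: [0.4632, 0.2399, 0.1196]
eef_rot: [0.401, 0.916, 0.002, 0.0]
ft_force: [0.2, -0.5, 0.4]
width: 0.0243
```

```bash
python3 m.py 0.4627 0.2388 0.119 42.6 2;python3 - <<'E'
from h import *
im,d=camera('scene');crop(im,180,120,380,320,'pics/s30.png',3)
im,d=camera('wrist');cv2.imwrite('pics/w30.png',im)
E
```

```text
t 55.80 p [0.4632 0.2399 0.1196] yaw 42.69 tilt(z) [ 0.0021  0.0029 -1.    ] w 0.0243 F [ 0.1707 -0.5447  0.3809]
rotvec total [ 0.1989 -0.0423  0.0852] world d [-0.0005 -0.0011 -0.0006] dist 0.0013715609442216292
[0.1, -0.0, 0.0] [-0.0002, -0.0006, 0.0003]
[0.1, -0.0, 0.0] [-0.0002, -0.0006, 0.0003]
```

View pics/w30.png

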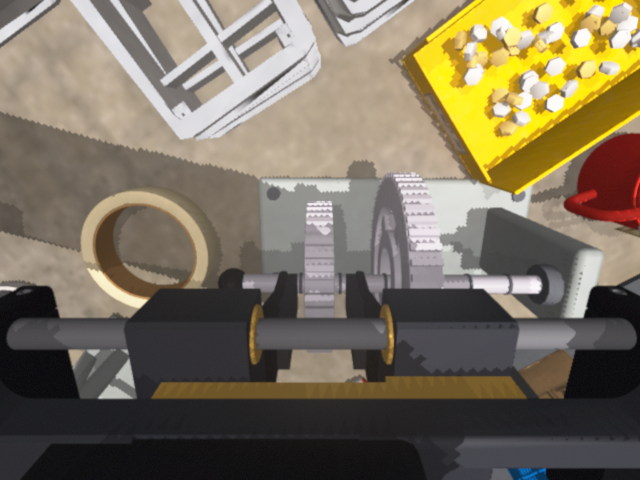

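Emit:
{"api": "send_rows", "payload": {
  "steps": [
    [0, 0, 0, 0, 0, -0.008, 0.42],
    [0, 0, 0, 0, 0, -0.02, 0.42],
    [0, 0, 0, 0, 0, -0.035, 0.42],
    [0, 0, 0, 0, 0, -0.04, 0.42],
    [0, 0, 0, -0.02, 0, -0.03, 0.42],
    [0, 0, 0, -0.04, 0, 0, 0.42],
    [0, 0, 0, -0.04, 0, 0, 0.42],
    [0, 0, 0, -0.04, 0, 0, 0.42],
    [0, 0, 0, -0.04, 0, 0, 0.42],
    [0, 0, 0, -0.03, 0, 0, 0.42]
  ]
}}

```text
time: 56.9
ee_pos: [0.6083, 0.0853, 0.2646]
eef_rot: [0.396, 0.918, 0.004, 0.002]
ft_force: [-0.3, 1.3, 0.3]
width: 0.0252
```

```bash
cat > chk.py <<'E'
from h import *
s=read_state();print(s['time'],s['ee_pos'])
u=np.array([np.cos(np.radians(42.6)),np.sin(np.radians(42.6))]);o=np.array([.4956,.2690])
for nm in('scene','top'):
  P=camera_params(nm);im,d=camera(nm);cv2.imwrite(f'pics/{nm}_f.png',im);W=pts(d,P)
  ok=np.isfinite(W[...,0]);S=(W[...,:2]-o)@u;L=(W[...,:2]-o)@np.array([-u[1],u[0]])
  for n,lo,hi,z in(('small',-.07,-.024,.110),('spoked',-.024,.025,.118)):
    m=ok&(S>lo)&(S<hi)&(abs(L)<.06)&(W[...,2]>z)&(W[...,2]<.15)
    if m.sum()<8: print(nm,n,'few');continue
    zt=np.percentile(W[m][:,2],98); t=m&(W[...,2]>zt-.006)
    print(nm,n,m.sum(),'s range %.4f %.4f'%tuple(np.percentile(S[t],[3,97])),'lat',L[t].mean(),'ztop',zt)
  m=ok&(W[...,0]>.42)&(W[...,0]<.5)&(W[...,1]>-.26)&(W[...,1]<-.12)&(W[...,2]>.1)&(W[...,2]<.15)
  p=W[m]
  if len(p)>8:
    t=p[p[:,2]>p[:,2].max()-.006];print(nm,'web',t.mean(0),t[:,0].min(),t[:,0].max(),p[:,2].max(), 'yrange',p[:,1].min(),p[:,1].max())
E
python3 chk.py
```

```text
56.9 [0.6083 0.0853 0.2646]
scene small 202 s range -0.0528 -0.0382 lat -0.002087232238512312 ztop 0.12685613837998683
scene spoked 334 s range -0.0100 0.0061 lat -0.002490677410070228 ztop 0.14200937862412358
scene web [ 0.4617 -0.1957  0.1343] 0.455300475803043 0.46994786647355413 0.1382089352564994 yrange -0.2438832563616804 -0.14747826021768073
top small 324 s range -0.0512 -0.0385 lat 0.0007801528342722918 ztop 0.12563505573253353
top spoked 542 s range -0.0074 0.0058 lat -0.00024765268659245054 ztop 0.14125485473238159
top web [ 0.4617 -0.1945  0.1336] 0.45445754756516876 0.46908699152161454 0.1376775885529269 yrange -0.2378183224755101 -0.14550413309708965
```

View pics/scene_f.png

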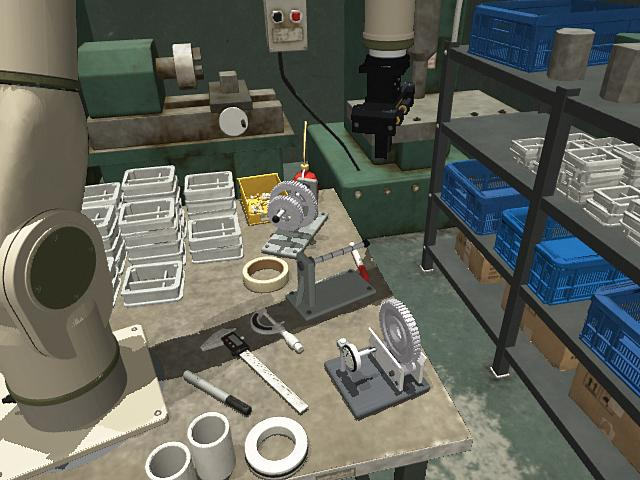

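View pics/top_f.png

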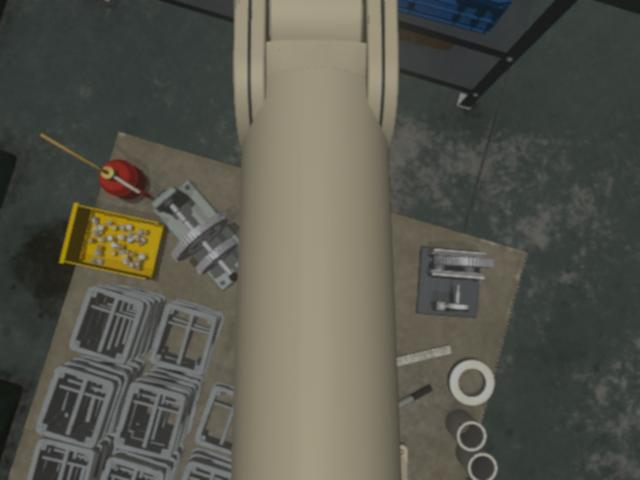

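Emit:
{"api": "send_rows", "payload": {
  "steps": [
    [0, 0, 0, 0, 0, 0, 0.42],
    [0, 0, 0, 0, 0, 0, 0.42],
    [0, 0, 0, 0, 0, 0, 0.42],
    [0, 0, 0, 0, 0, 0, 0.42],
    [0, 0, 0, 0, 0, 0, 0.42],
    [0, 0, 0, 0, 0, 0, 0.42],
    [0, 0, 0, 0, 0, 0, 0.42],
    [0, 0, 0, 0, 0, 0, 0.42],
    [0, 0, 0, 0, 0, 0, 0.42],
    [0, 0, 0, 0, 0, 0, 0.42]
  ]
}}

```text
time: 58.0
ee_pos: [0.6073, 0.0865, 0.2657]
eef_rot: [0.396, 0.918, 0.004, 0.002]
ft_force: [0.2, 0.2, 0.4]
width: 0.025
```

```bash
python3 chk.py; python3 -c "
from bench import close_job
print(close_job())"
```

```text
58.0 [0.6073 0.0865 0.2657]
scene small 202 s range -0.0528 -0.0380 lat -0.002056419061893217 ztop 0.12639813156801613
scene spoked 338 s range -0.0082 0.0070 lat -0.003287697208332252 ztop 0.14171434390118334
scene web [ 0.4616 -0.1964  0.1339] 0.45439455755399205 0.4697167615042035 0.1370356220633891 yrange -0.24418235835188873 -0.14703648246271495
top small 324 s range -0.0515 -0.0387 lat 0.0007260812107114987 ztop 0.1259338040587474
top spoked 543 s range -0.0070 0.0060 lat -0.00010159000261679294 ztop 0.14196064823369767
top web [ 0.462  -0.194   0.1335] 0.4557433447879576 0.4690561902017388 0.1375367241622526 yrange -0.2374206032718496 -0.14578161323688402
the job is handed in; nothing more can be done
None
```

The job is done and handed in at 58 s of the 136 s allowed. I moved the solid and then the spoked gear to the side stand, stood the web gear on the rollers, and hung the spoked and then the solid gear back.

- **Web gear:** it stands upright between the guide plates. Its top is at about 137 mm, which matches the 87 mm axis height. It sits about 2 mm off the middle, within the ±7 mm play between the plates.
- **Hung gears:** on the storage rod the solid gear measures at −45 mm and the spoked gear at about −0.5 mm. Both lie between their marking rings and hang at the right height. They now hang square to the rod, whereas at the start they hung turned about 24°.
- **Disagreement:** the scene camera puts the two hung gears about 2 to 3 mm further sideways than the top camera. It sees only one side of them, so I relied on the top view.
- **Safety:** no gear fell, the wrist force stayed under about 5 N in every reading, and the gripper was clear of everything at hand-in.

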